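# Load the spring clamp with resin billets

## Task

Clamp up a striped resin board: pull the spring clamp's sprung jaw out by the black knob until the yellow pointer is level with the red tab, and turn the knob clockwise to lock the jaw there so that it stays when let go. Then lay all the coloured resin billets flat in the channel between the jaw and the end stop, side by side with their length across the channel, and only when all are in turn the knob back fully to free the jaw, so that the spring closes it and squeezes the row tight. Finally lay the steel weight flat on top of the squeezed row, between the end stop and the jaw, its length along the row; leave the red tab and the other things on the table where they are.

Things in the scene. Friction and masses are not known exactly. Their poses are not given: they have to be found in the camera images.
- jig: fixed aluminium base plate of the spring clamp, 305 x 125 x 6 mm. Origin on the table under the end stop's face, on the channel's centre line; x: the way the jaw is pulled open (to the robot's right), y: across the channel to the white scale, z up. Channel bed 6 mm above the table; guide lips at y = +-33 mm, 60 mm clear between them, tops 9 mm above the table.
- endstop: fixed yellow end block of the channel, 28 x 78 mm, top 42 mm above the table; origin in its flat face (which looks along the jig's +x) on the channel's centre line, on the bed; axes as the jig's.
- jaw: blue sprung jaw, slides along the jig's x, travel 0 to 212 mm; 60 mm long, 78 wide, top 44 mm above the table. Origin in its face (towards the end stop) on the centre line, 7 mm above the table, axes as the jig's. Shut, its face meets the end stop. Spring: 4.5 N shut, 9 N at 200 mm, damping 5.5 N per 0.1 m/s; unlocked and let go it runs back at up to 0.15 m/s.
- pointer (a point): tip of the jaw's yellow pointer, 36 mm behind the jaw's face (beside the knob's axis, 60 mm to the scale side), 17 mm above the table.
- tab_mark (a point): inner end of the red tab (4 mm wide, 13 mm deep, 12 mm tall) on the scale's outer edge; it marks the length to set, and is stiff. The jaw is at the marked length when pointer and tab are level along the jig's x axis; the jaw is then 170 to 200 mm open.
- knob_grip (a point): centre of the grip bar of the black clamp knob on top of the jaw, on the knob's vertical axis, 81 mm above the table. The bar is 12 mm thick, 42 mm long, 26 mm tall (69 to 95 mm above the table), with a 34 mm disc under it; the jaw can be pulled and pushed by it.
- knob (a joint): angle of the clamp knob, 0 (jaw free) to 1.3 rad (stop), growing clockwise seen from above. At 0 the bar lies across the channel (along the jig's y), at 1.3 nearly along it. It bites from about 0.6 rad and holds the jaw firmly from 1.0 rad; it stays where it is left; turning takes 0.12 to 0.2 N m.
- billet_teal: teal cured resin billet, a bar 52 x 30 x 30 mm (x, y, z), 40 to 75 g, opaque with brass flecks on top; origin at its centre, x axis along its 52 mm length. Loose; three to five such billets are present.
- billet_amber: amber cured resin billet, a bar 52 x 30 x 30 mm (x, y, z), 40 to 75 g, opaque with brass flecks on top; origin at its centre, x axis along its 52 mm length. Loose; three to five such billets are present.
- billet_ruby: ruby cured resin billet, a bar 52 x 30 x 30 mm (x, y, z), 40 to 75 g, opaque with brass flecks on top; origin at its centre, x axis along its 52 mm length. Loose; three to five such billets are present.
- billet_violet: violet cured resin billet, a bar 52 x 30 x 30 mm (x, y, z), 40 to 75 g, opaque with brass flecks on top; origin at its centre, x axis along its 52 mm length. Loose; three to five such billets are present.
- billet_emerald: emerald cured resin billet, a bar 52 x 30 x 30 mm (x, y, z), 40 to 75 g, opaque with brass flecks on top; origin at its centre, x axis along its 52 mm length. Loose; three to five such billets are present.
- weight_grip (a point): centre of the orange handle of the steel flattening weight: a plate 64 x 46 x 14 mm (x, y, z) with a handle bar 34 mm long (x), 14 mm thick (y), 24 mm tall on top; about 0.36 kg. This point is 26 mm above the plate's underside; x axis along the plate's length. Loose.
Not all that is in view belongs to the job. Of the things shaped like the billet_violet, the violet one is meant.

How it is judged:
By the outcome, as a careful person would: the job done as asked, in the order asked, and still so for the second after the job is handed in, with the robot touching nothing.
Of billet_teal, billet_amber, billet_ruby, billet_violet, billet_emerald only 3 to 5 are there at a start; the rules pass over those that are not, and their reading is None.
At some moment in a run one of billet_teal, billet_amber, billet_ruby, billet_violet, billet_emerald may be knocked a few centimetres aside while the robot is not near it.
Once in a run the grip may slacken for a moment while it holds something.
It also fails if it takes over 210 s, if anything falls off the work surface, if the arm or the gripper's body presses on something with over 40 N, if the wrist force passes 120 N, or if a joint passes its speed limit or range.

## Robot

A 6-joint arm with a two-finger parallel gripper is mounted at the origin on the work surface. World frame = base frame: x ahead of the robot, y to its left, z up, the work surface at z = 0. Lengths are in mm, angles in rad, forces in N, time in s.
With the tool pointing down it reaches from about 275 to 1000 mm from the base axis. Payload 8.4 kg.
Tool frame: the origin (TCP) lies midway between the tips of the shut fingers; the grasp point (between the pads) lies 19 mm behind it; z points along the fingers, y is the line along which they close (so a half turn about z gives the same grasp; the last joint's range is limited). The gripper opens to 85 mm and grips with 20 to 120 N. Pads are 22 mm wide; open, the fingers measure 114 mm over their backs; the gripper's body (76 mm by 85 mm) begins 54 mm behind the grasp point. The pads swing forward as they close: fully open they stand 13 mm farther back than shut.
Start: joints at [-1.31, 0.353, 1.633, -0, 1.155, -0.002], TCP at [162.364, -603.544, 231.281] pointing down, gripper open.
Joint ranges: [-2.63, 2.63], [-0.92, 2.1], [0.06, 2.66], [-1.3, 4.44], [0, 2.69], [-3.02, 3.02]. Speed limits (rad/s): [2.22, 2.22, 2.79, 3.14, 3.14, 3.14].

## Interface

Orientations are given as [roll, pitch, yaw] about the fixed x, y, z axes, in that order (R = Rz(yaw) Ry(pitch) Rx(roll)).
In Python, from rig import telemetry, optics, r gives the robot as it stands.
- The arm moves only by the tool play_rows, never from a script. Its arguments are lists of equal length, an entry for each row: "dp": the shift along the tool's x, y, z in units of 40 mm (1.0 is 40 mm), a list of three; "rot": the turn, a rotation vector about the tool's x, y, z in units of 6 degrees (1.0 is 6 degrees), a list of three. In form: {"dp": [[tx, ty, tz], ...], "rot": [[ax, ay, az], ...]}. A call has 1 to 5 rows; each row is the pose to reach, as a shift and turn from the pose commanded when the call began, along the tool's axes at that moment; what a row does not reach only later rows make up. A row lasts 1/12 s, in which the tool goes at most 41.7 mm and 7.16 degrees, less where a joint would pass 70% of its speed; a pose out of reach is approached as far as the arm can. A call with a gripper value outside its range is refused whole. "fingers" is the opening, from 0 (shut) to 1 (fully open), set as the call begins (left out, the last holds). The fingers move at their own pace and stop on an object; "grip_force" is the grip in N (left out, the last holds). Time passes only in rows, so rows that repeat a pose let the fingers close. It gives the time, the measured TCP pose, the force, the opening and the grip force at its end, in the units of the state.
- telemetry.sense(): the state, without advancing time (a new reading comes with each control period).
- optics.grab_frame(name): name is "side" or "top" or "wrist"; returns a dict with "color" (480x640x3 uint8, red, green, blue), "mtx" (3x3 intrinsics, pixels), "D" ([k1, k2, p1, p2, k3] as OpenCV has them; the pictures are not rectified), "R" (3x3) and "t" (3): a world point X has camera coordinates R X + t; the wrist camera has in their place "mount" (4x4, takes a point from camera to tool coordinates, whose origin is the TCP and whose axes are the flange's). Camera axes: x right, y down, z forward; pixel columns grow to the right and rows downward; lengths in mm; the calibration is good to about 2 mm. A picture is of the moment at which its call begins: read the wrist's pose just before it. There is no depth.
- r.sign_off(): hands the job in; it is judged then, once.
The state is a dict: "clock": time; "qpos": joint angles; "qvel": joint speeds; "joint_efforts": joint torques, N m; "eef_pos": TCP position; "tcp_rot": TCP orientation; "contact_force": force on the tool from outside, world axes, zero at the start; "wrist_torque": the same for the moment, N m; "opening": opening from 0.0 (shut) to 1.0 (fully open); "grasp_force": force on a finger pad.
Only numpy, scipy, OpenCV 4.12 (cv2) and the standard library are available. Lean on these libraries where they do the work, as an engineer would, in place of code of your own. Each camera call takes 0.05 s, during which the arm holds its last target. There are 200 camera calls.

## Working session

There is one attempt and no reset: what is moved stays moved. The work goes in short steps, Python scripts to look and compute and a tool call to move; the robot and the scene stay as the last step left them, time stands still between calls to the robot, and variables do not carry over. Pictures are saved under pics/ and viewed, at most 14 in all, crops included, and the job is handed in when it is done.

Besides the shell and the picture viewer there is one more tool, called after "Call:" by a JSON object that holds its "name" and its "arguments", one argument or row to a line. play_rows: Moves the arm, as the interface text tells. Its arguments: {"type":"object","properties":{"dp":{"type":"array"},"rot":{"type":"array"},"fingers":{"type":"number"},"grip_force":{"type":"number"}},"required":["dp","rot"]}

```bash
ls; mkdir -p pics; python3 - <<'E'
from rig import telemetry, optics, r
import cv2
print(telemetry.sense())
for n in("top","side"):
    f=optics.grab_frame(n); cv2.imwrite(f"pics/{n}0.png",f["color"][:,:,::-1]); print(n,f["mtx"],f["D"],f["R"],f["t"])
f=optics.grab_frame("wrist");print(f["mtx"],f["D"],f["mount"])
E
```

```text
pics
{'clock': 0.0, 'qpos': array([-1.31039126e+00,  3.53613649e-01,  1.63414558e+00, -5.66333178e-07,
        1.15522175e+00, -2.42329862e-03]), 'qvel': array([ 0.00105414, -0.00090019,  0.00087984,  0.00053501,  0.00074694,
        0.00039262]), 'joint_efforts': array([-3.03422952e-03, -6.05251908e+01, -3.42075706e+01, -2.58837235e-04,
        9.29475093e-03, -3.21496873e-05]), 'eef_pos': array([ 162.24306382, -603.06888563,  230.57834292]), 'tcp_rot': array([-3.14020434e+00, -2.84649533e-06,  2.62828590e-01]), 'contact_force': array([-0.71175387,  0.09409697,  0.30347303]), 'wrist_torque': array([-0.00521418,  0.01741826, -0.01813197]), 'grasp_force': 0.0, 'opening': 1.0015714557976132}
top [[558.0254126    0.         326.90706636]
 [  0.         558.0254126  234.03545853]
 [  0.           0.           1.        ]] [0.01914901 0.         0.         0.         0.        ] [[ 0.07838741 -0.99691372  0.00429581]
 [-0.97417624 -0.07751337 -0.21206682]
 [ 0.2117453   0.0124385  -0.97724573]] [187.84080207 559.97942009 890.54024657]
side [[542.35032147   0.         321.0709514 ]
 [  0.         542.35032147 237.367025  ]
 [  0.           0.           1.        ]] [-0.10657195  0.          0.          0.          0.        ] [[-0.65799203 -0.7528878   0.01436819]
 [-0.4248332   0.35539693 -0.8325922 ]
 [ 0.6217421  -0.55394312 -0.55370008]] [534.09875883 208.21698619 782.39796296]
[[395.43766988   0.         315.04177722]
 [  0.         395.43766988 235.89810763]
 [  0.           0.           1.        ]] [-0.00461764  0.          0.          0.          0.        ] [[-4.59226834e-04 -9.55865982e-01 -2.93802679e-01  7.51577419e+01]
 [ 9.99999870e-01 -3.73874760e-04 -3.46670118e-04  1.38988431e+00]
 [ 2.21524767e-04 -2.93802800e-01  9.55866029e-01 -1.42906178e+02]
 [ 0.00000000e+00  0.00000000e+00  0.00000000e+00  1.00000000e+00]]
```

View pics/top0.png

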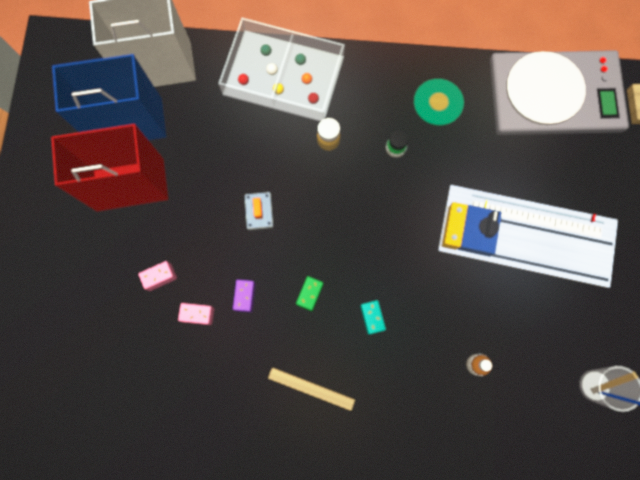

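View pics/side0.png

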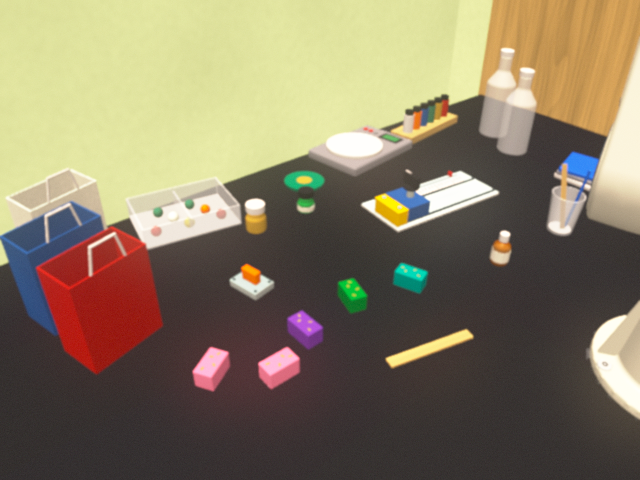

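```bash
cat > h.py <<'E'
import numpy as np, cv2
from rig import telemetry, optics, r
from scipy.spatial.transform import Rotation as Ro
def cam(n):
    s=telemetry.sense(); f=optics.grab_frame(n)
    if n=="wrist":
        T=np.eye(4);T[:3,:3]=Ro.from_euler('xyz',s["tcp_rot"]).as_matrix();T[:3,3]=s["eef_pos"]
        C=np.linalg.inv(T@f["mount"]); f["R"]=C[:3,:3];f["t"]=C[:3,3]
    return f
def ray(f,uv,z):
    p=cv2.undistortPoints(np.float64(uv).reshape(-1,1,2),f["mtx"],f["D"])[:,0]
    d=np.c_[p,np.ones(len(p))]@f["R"]; c=-f["R"].T@f["t"]
    return (c+d*((z-c[2])/d[:,2])[:,None])[:,:2]
def proj(f,X): return cv2.projectPoints(np.float64(X).reshape(-1,1,3),cv2.Rodrigues(f["R"])[0],f["t"],f["mtx"],f["D"])[0][:,0]
H={'teal':(80,95),'violet':(128,150),'emerald':(50,75),'amber':(15,24),'yellow':(23,33),'blue':(105,120),'red':(0,4),'orange':(5,16)}
def mask(f,c,s=120,v=60):
    h=cv2.cvtColor(f["color"],cv2.COLOR_RGB2HSV);a,b=H[c]
    m=cv2.inRange(h,(a,s,v),(b,255,255)); return cv2.morphologyEx(m,cv2.MORPH_CLOSE,np.ones((5,5)))
def blobs(f,c,z,amin=40,**k):
    o=[]
    for q in cv2.findContours(mask(f,c,**k),0,2)[0]:
        if cv2.contourArea(q)<amin: continue
        w=ray(f,q[:,0],z).astype(np.float32); (x,y),(a,b),t=cv2.minAreaRect(w)
        if a<b: t+=90
        o.append((c,np.mean(q[:,0],0).round(),'xy',round(x,1),round(y,1),'size',round(max(a,b),1),round(min(a,b),1),'long-axis yaw',round((t+90)%180-90,1)))
    return o
def move(x,y,z,yaw):
    """tool-frame units from the present pose to the world pose (deg)"""
    s=telemetry.sense();M=Ro.from_euler('xyz',s["tcp_rot"]);G=Ro.from_euler('xyz',[np.pi,0,np.radians(yaw)])
    print('dp',(M.inv().apply(np.array([x,y,z])-s["eef_pos"])/40).round(3),'rot',(np.degrees((M.inv()*G).as_rotvec())/6).round(2),'now',s["eef_pos"].round(1),np.degrees(s["tcp_rot"]).round(1))
E
python3 - <<'E'
from h import *
f=cam("top")
for c in('teal','violet','emerald'):
    for b in blobs(f,c,30): print(*b)
for c,z in(('yellow',42),('blue',44),('red',12),('orange',38)):
    for b in blobs(f,c,z,10): print(*b)
print('plate corners',ray(f,[[452,186],[617,219],[611,286],[441,251]],6).round(1))
cv2.imwrite('pics/jig.png',cv2.resize(f["color"][170:300,425:635,::-1],None,fx=3.8,fy=3.8,interpolation=2))
E
```

```text
teal [373. 316.] xy 412.5 143.1 size 55.9 34.9 long-axis yaw 19.0
teal [432. 109.] xy 798.9 52.4 size 80.2 51.9 long-axis yaw 66.5
violet [242. 295.] xy 431.3 366.4 size 54.2 34.0 long-axis yaw 0.1
emerald [309. 294.] xy 444.2 254.0 size 55.9 33.7 long-axis yaw -18.2
emerald [394. 148.] xy 718.4 121.2 size 29.3 13.9 long-axis yaw 69.9
emerald [609. 106.] xy 838.7 -265.9 size 46.0 25.3 long-axis yaw 5.4
yellow [456. 224.] xy 583.2 9.9 size 75.5 27.9 long-axis yaw -7.9
yellow [439. 101.] xy 811.5 47.8 size 31.7 31.0 long-axis yaw 2.3
yellow [279.  89.] xy 812.6 339.9 size 18.1 10.6 long-axis yaw -11.6
blue [624. 399.] xy 313.2 -267.5 size 53.7 4.9 long-axis yaw 77.5
blue [479. 230.] xy 575.7 -34.1 size 76.2 55.3 long-axis yaw -8.3
blue [115.  95.] xy 762.9 648.3 size 192.1 175.0 long-axis yaw -76.0
red [105. 172.] xy 646.8 640.0 size 201.0 159.6 long-axis yaw -75.7
red [313.  98.] xy 814.1 279.3 size 16.8 15.3 long-axis yaw -38.1
red [242.  78.] xy 842.0 415.0 size 18.8 16.5 long-axis yaw 48.1
red [603.  64.] xy 926.7 -268.0 size 29.2 11.8 long-axis yaw 4.6
orange [480. 364.] xy 347.1 -38.8 size 32.2 27.5 long-axis yaw 4.8
orange [258. 209.] xy 586.1 357.1 size 34.8 12.3 long-axis yaw 5.9
orange [  4. 127.] xy 694.0 825.6 size 80.9 14.2 long-axis yaw 11.3
orange [307.  77.] xy 840.9 292.6 size 18.1 16.7 long-axis yaw 4.8
orange [330.  31.] xy 952.4 112.6 size 887.0 124.7 long-axis yaw -85.5
orange [38. 27.] xy 902.5 794.1 size 169.4 112.0 long-axis yaw -84.8
plate corners [[ 663.2   10.3]
 [ 624.3 -288.2]
 [ 501.4 -273.8]
 [ 540.3   26.1]]
```

View pics/jig.png

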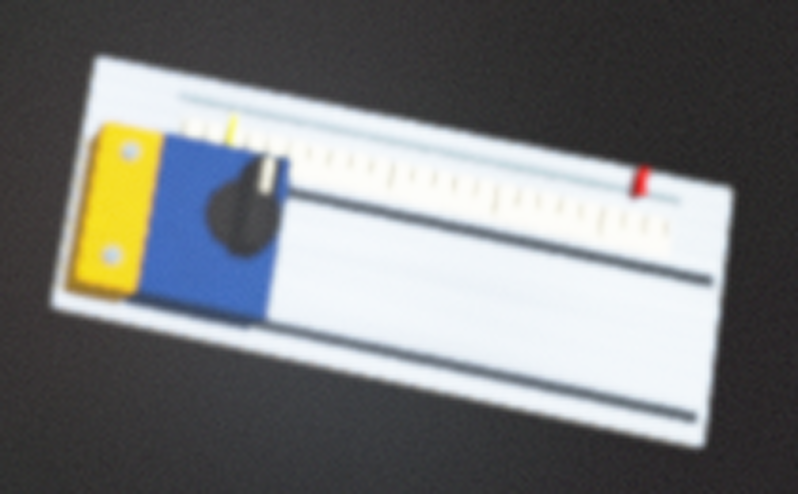

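```bash
cat >> h.py <<'E'
a=np.radians(-97.7);JX=np.array([np.cos(a),np.sin(a)]);JY=np.array([-JX[1],JX[0]]);O=np.array([580.5,-4.2])
def jig(w): w=np.atleast_2d(w)-O; return np.c_[w@JX,w@JY].round(1)
def wor(x,y): return O+x*JX+y*JY
E
python3 - <<'E'
from h import *
f=cam("side"); print(ray(f,[[513,150],[497,133],[580,170],[562,228]],0))
f=cam("top"); print(jig(ray(f,[[486,204.2]],17)),jig(ray(f,[[592.6,221.3]],12)),jig(ray(f,[[592.6,221.3]],18)),wor(36,0))
print(jig(ray(f,[[452,186],[617,219],[611,286],[441,251]],6)))
move(*wor(36,0),200,-7.7)
E
```

```text
[[ 613.96146685 -521.78922048]
 [ 710.14711129 -590.0028658 ]
 [ 433.58681538 -556.36001501]
 [ 325.01758053 -253.24372046]]
[[38.1 55.3]] [[230.6  65.9]] [[228.1  63.9]] [575.67649732 -39.87539519]
[[-25.5  80. ]
 [275.5  81.5]
 [277.8 -42.3]
 [-24.7 -43.9]]
dp [ 13.639 -10.92    0.781] rot [-0.    0.    3.79] now [ 162.3 -603.4  231. ] [-180.    -0.    15.1]
```

Call:
{"name": "play_rows", "arguments": {
  "dp": [
    [1,-0.8,0],
    [2,-1.6,0],
    [3,-2.4,0],
    [3.9,-3.1,0],
    [3.9,-3.1,0]
  ],
  "rot": [
    [0,0,0],
    [0,0,0],
    [0,0,0],
    [0,0,0],
    [0,0,0]
  ],
  "fingers": 0.5
}}

```text
clock: 0.72
eef_pos: [281.8, -440.8, 231.2]
tcp_rot: [-3.141, -0.0, 0.263]
contact_force: [0.1, -0.0, -0.5]
opening: 0.499
grasp_force: 0.0
```

Call:
{"name": "play_rows", "arguments": {
  "dp": [
    [1,-0.8,0],
    [2,-1.6,0],
    [3,-2.4,0],
    [3.9,-3.1,0],
    [3.9,-3.1,0]
  ],
  "rot": [
    [0,0,0],
    [0,0,0],
    [0,0,0],
    [0,0,0],
    [0,0,0]
  ]
}}

```text
clock: 1.13
eef_pos: [400.4, -280.6, 231.5]
tcp_rot: [-3.142, -0.001, 0.263]
contact_force: [0.5, -0.5, -0.0]
opening: 0.501
grasp_force: 0.0
```

Call:
{"name": "play_rows", "arguments": {
  "dp": [
    [1,-0.8,0],
    [2,-1.6,0],
    [3,-2.4,0],
    [3.9,-3.1,0],
    [3.9,-3.1,0]
  ],
  "rot": [
    [0,0,1],
    [0,0,2],
    [0,0,3],
    [0,0,3.8],
    [0,0,3.8]
  ]
}}

```text
clock: 1.55
eef_pos: [518.8, -120.5, 231.5]
tcp_rot: [-3.141, -0.001, -0.14]
contact_force: [0.5, -0.4, 0.2]
opening: 0.501
grasp_force: 0.0
```

Call:
{"name": "play_rows", "arguments": {
  "dp": [
    [0.4,-0.8,0.3],
    [0.8,-1.6,0.7],
    [1.13,-2.19,1.3],
    [1.13,-2.19,1.3],
    [1.13,-2.19,1.3]
  ],
  "rot": [
    [0,0,0],
    [0,0,0],
    [0,0,0],
    [0,0,0],
    [0,0,0]
  ]
}}

```text
clock: 1.97
eef_pos: [573.7, -40.8, 177.8]
tcp_rot: [3.141, 0.003, -0.133]
contact_force: [-1.3, -0.9, 0.2]
opening: 0.502
grasp_force: 0.0
```

```bash
python3 - <<'E'
from h import *
f=cam("wrist"); cv2.imwrite('pics/w1.png',f["color"][:,:,::-1])
s=telemetry.sense();print(s["eef_pos"],proj(f,[[*wor(36,0),95],[*wor(36,21),95],[*wor(0,0),42]]).round())
E
```

```text
[573.83871479 -41.82117356 178.8714302 ] [[311. 243.]
 [311. 209.]
 [262. 220.]]
```

View pics/w1.png

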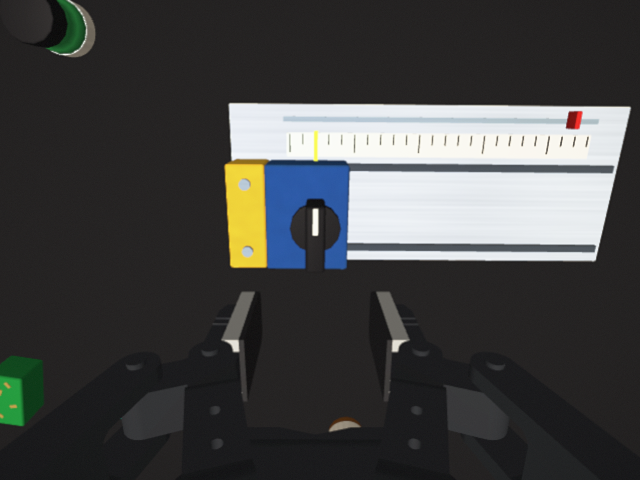

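```bash
python3 - <<'E'
from h import *
f=cam("wrist")
print('bar',jig(ray(f,[[315.5,207],[315.5,270]],95)),'pointer',jig(ray(f,[[316,132]],17)))
for z in (6,12,18): print('tab',z,jig(ray(f,[[567,129],[579,129],[570,111],[582,111]],z)).tolist())
print('end',jig(ray(f,[[268,160],[268,268]],42)), 'jaw',jig(ray(f,[[349,161],[347,268]],44)))
print('lips',jig(ray(f,[[350,167],[612,169],[350,247],[595,248]],9)))
print('plate',jig(ray(f,[[229,103],[629,106],[596,262]],6)))
E
```

```text
bar [[ 39.6  22. ]
 [ 39.6 -17.7]] pointer [[40.1 61.3]]
tab 6 [[234.1, 63.2], [243.4, 63.3], [233.9, 76.5], [243.1, 76.5]]
tab 12 [[230.4, 63.4], [239.5, 63.5], [230.2, 76.5], [239.2, 76.5]]
tab 18 [[226.7, 63.7], [235.6, 63.7], [226.5, 76.4], [235.3, 76.4]]
end [[  6.5  43.4]
 [  3.6 -37.6]] jaw [[ 62.9  42.9]
 [ 63.4 -36.8]]
lips [[ 66.8  34.3]
 [273.6  32.9]
 [ 68.5 -32. ]
 [273.9 -32.9]]
plate [[-25.8  82.1]
 [278.3  80.2]
 [279.6 -46.6]]
```

```bash
python3 - <<'E'
from h import *
n=wor(3.5,1.5); s=open('h.py').read().replace('580.5,-4.2',f'{n[0]:.1f},{n[1]:.1f}'); open('h.py','w').write(s); print(n)
E
python3 -c "
from h import *
move(*wor(36,0.5),74,-7.7)"
```

```text
[581.51752315  -7.86942048]
dp [0.083 0.017 2.64 ] rot [ 0.  0. -0.] now [574.  -42.5 179.6] [180.    0.   -7.7]
```

Call:
{"name": "play_rows", "arguments": {
  "dp": [
    [0.08,0.02,0.7],
    [0.08,0.02,1.4],
    [0.08,0.02,2.1],
    [0.08,0.02,2.64],
    [0.08,0.02,2.64]
  ],
  "rot": [
    [0,0,0],
    [0,0,0],
    [0,0,0],
    [0,0,0],
    [0,0,0]
  ]
}}

```text
clock: 2.48
eef_pos: [574.6, -44.4, 71.0]
tcp_rot: [3.141, 0.005, -0.137]
contact_force: [-1.2, -0.2, -0.8]
opening: 0.503
grasp_force: 0.0
```

Call:
{"name": "play_rows", "arguments": {
  "dp": [
    [0,0,0],
    [0,0,0],
    [0,0,0],
    [0,0,0],
    [0,0,0]
  ],
  "rot": [
    [0,0,0],
    [0,0,0],
    [0,0,0],
    [0,0,0],
    [0,0,0]
  ],
  "fingers": 0,
  "grip_force": 60
}}

```text
clock: 2.9
eef_pos: [578.6, -42.9, 75.9]
tcp_rot: [-3.141, -0.003, -0.136]
contact_force: [-1.7, 4.1, 7.8]
opening: 0.123
grasp_force: 61.9
```

Call:
{"name": "play_rows", "arguments": {
  "dp": [
    [0,0,0],
    [0,0,0],
    [0,0,0],
    [0,0,0],
    [0,0,0]
  ],
  "rot": [
    [0,0,0],
    [0,0,0],
    [0,0,0],
    [0,0,0],
    [0,0,0]
  ]
}}

```text
clock: 3.32
eef_pos: [578.6, -42.8, 75.9]
tcp_rot: [-3.141, -0.003, -0.135]
contact_force: [-0.8, 4.9, 8.4]
opening: 0.125
grasp_force: 61.9
```

Call:
{"name": "play_rows", "arguments": {
  "dp": [
    [0,0.4,0],
    [0,0.8,0],
    [0,1.2,0],
    [0,1.6,0],
    [0,2.0,0]
  ],
  "rot": [
    [0,0,0],
    [0,0,0],
    [0,0,0],
    [0,0,0],
    [0,0,0]
  ]
}}

```text
clock: 3.73
eef_pos: [567.6, -120.9, 75.9]
tcp_rot: [-3.138, -0.002, -0.136]
contact_force: [0.3, 16.5, 9.4]
opening: 0.123
grasp_force: 62.3
```

Call:
{"name": "play_rows", "arguments": {
  "dp": [
    [0,0.4,0],
    [0,0.8,0],
    [0,1.2,0],
    [0,1.6,0],
    [0,2.0,0]
  ],
  "rot": [
    [0,0,0],
    [0,0,0],
    [0,0,0],
    [0,0,0],
    [0,0,0]
  ]
}}

```text
clock: 4.15
eef_pos: [556.5, -199.9, 75.8]
tcp_rot: [-3.138, -0.001, -0.136]
contact_force: [-0.1, 18.2, 11.9]
opening: 0.128
grasp_force: 62.6
```

Call:
{"name": "play_rows", "arguments": {
  "dp": [
    [0,0.3,0],
    [0,0.6,0],
    [0,0.7,0],
    [0,0.7,0],
    [0,0.7,0]
  ],
  "rot": [
    [0,0,0],
    [0,0,0],
    [0,0,0],
    [0,0,0],
    [0,0,0]
  ]
}}

```text
clock: 4.57
eef_pos: [552.4, -229.0, 75.9]
tcp_rot: [-3.14, -0.001, -0.136]
contact_force: [-1.8, 8.6, 12.0]
opening: 0.125
grasp_force: 62.5
```

```bash
python3 - <<'E'
from h import *
f=cam("wrist"); cv2.imwrite('pics/w2.png',f["color"][:,:,::-1])
print(jig(telemetry.sense()["eef_pos"][:2]))
E
```

```text
[[222.9   0.8]]
```

View pics/w2.png

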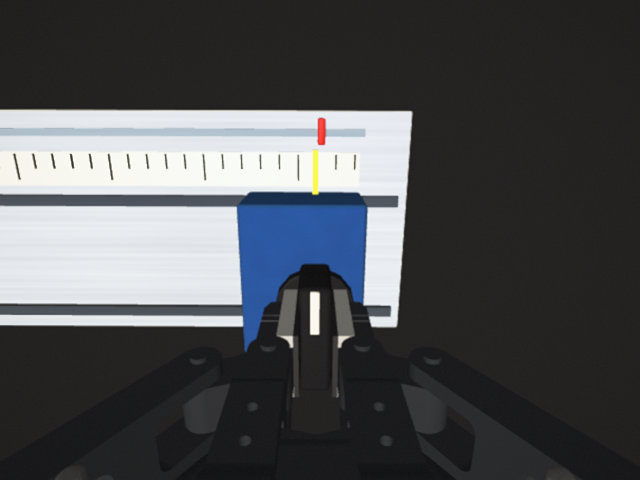

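```bash
python3 - <<'E'
from h import *
f=cam("wrist")
def c(m): y,x=np.nonzero(m); return [x.mean(),y.mean(),y.min(),y.max()]
m=mask(f,'yellow');m[:145]=0;m[200:]=0;m[:,:290]=0;m[:,340:]=0
r1=mask(f,'red');r1[:100]=0;r1[160:]=0
p=c(m);q=c(r1);print(p,q)
for z in(10,14,18):print(jig(ray(f,[p[:2]],17)),jig(ray(f,[[q[0],q[3]]],z)))
E
```

```text
[np.float64(314.9955947136564), np.float64(172.37004405286345), np.int64(150), np.int64(194)] [np.float64(321.0869565217391), np.float64(130.9673913043478), np.int64(118), np.int64(144)]
[[224.   48.3]] [[227.1  61.9]]
[[224.   48.3]] [[227.1  62.2]]
[[224.   48.3]] [[227.   62.5]]
```

Call:
{"name": "play_rows", "arguments": {
  "dp": [
    [0,0.08,0],
    [0,0.08,0],
    [0,0.08,0],
    [0,0.08,0],
    [0,0.08,0]
  ],
  "rot": [
    [0,0,0],
    [0,0,0.7],
    [0,0,1.5],
    [0,0,2.3],
    [0,0,3.1]
  ]
}}

```text
clock: 5.08
eef_pos: [551.9, -231.7, 75.9]
tcp_rot: [-3.14, -0.0, -0.464]
contact_force: [-3.3, 9.8, 12.1]
opening: 0.122
grasp_force: 62.6
```

Call:
{"name": "play_rows", "arguments": {
  "dp": [
    [0,0,0],
    [0,0,0],
    [0,0,0],
    [0,0,0],
    [0,0,0]
  ],
  "rot": [
    [0,0,0.9],
    [0,0,1.8],
    [0,0,2.7],
    [0,0,3.6],
    [0,0,4.5]
  ]
}}

```text
clock: 5.5
eef_pos: [551.2, -232.0, 75.9]
tcp_rot: [-3.142, 0.001, -0.935]
contact_force: [-6.8, 6.3, 15.8]
opening: 0.122
grasp_force: 63.0
```

Call:
{"name": "play_rows", "arguments": {
  "dp": [
    [0,0,0],
    [0,0,0],
    [0,0,0],
    [0,0,0],
    [0,0,0]
  ],
  "rot": [
    [0,0,0.9],
    [0,0,1.8],
    [0,0,2.7],
    [0,0,3.6],
    [0,0,4.4]
  ]
}}

```text
clock: 5.92
eef_pos: [550.2, -232.4, 76.0]
tcp_rot: [3.139, 0.001, -1.396]
contact_force: [-12.3, 4.8, 18.6]
opening: 0.124
grasp_force: 63.6
```

```bash
python3 - <<'E'
from h import *
s=telemetry.sense();print(jig(s["eef_pos"][:2]),s["qpos"].round(2),s["wrist_torque"])
f=cam("wrist"); cv2.imwrite('pics/w3.png',f["color"][:,:,::-1])
E
```

```text
[[226.7  -1. ]] [-0.4   0.5   1.81 -0.    0.84  2.57] [0.69665814 2.03605091 0.21866039]
```

View pics/w3.png

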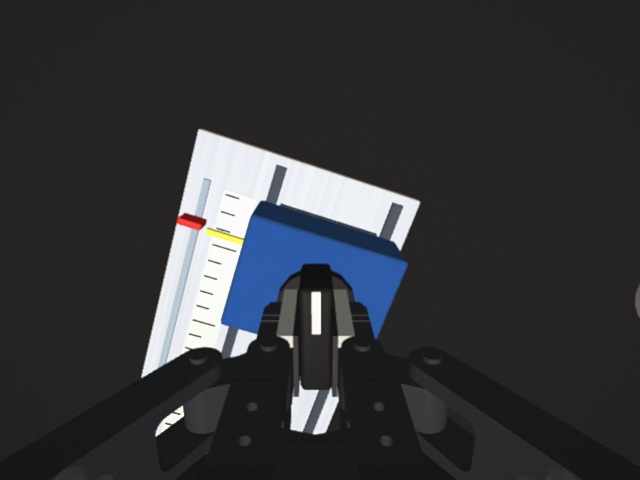

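Call:
{"name": "play_rows", "arguments": {
  "dp": [
    [0,0,0],
    [0,0,0],
    [0,0,0],
    [0,0,0],
    [0,0,0]
  ],
  "rot": [
    [0,0,0],
    [0,0,0],
    [0,0,0],
    [0,0,0],
    [0,0,0]
  ],
  "fingers": 0.4
}}

```text
clock: 6.38
eef_pos: [551.8, -232.8, 73.9]
tcp_rot: [-3.141, -0.0, -1.392]
contact_force: [-0.4, -0.1, 0.1]
opening: 0.402
grasp_force: 0.0
```

Call:
{"name": "play_rows", "arguments": {
  "dp": [
    [0,0,-0.5],
    [0,0,-1],
    [0,0,-1.5],
    [0,0,-1.5],
    [0,0,-1.5]
  ],
  "rot": [
    [0,0,0],
    [0,0,0],
    [0,0,0],
    [0,0,-1],
    [0,0,-2]
  ]
}}

```text
clock: 6.8
eef_pos: [552.6, -233.2, 135.2]
tcp_rot: [-3.14, -0.002, -1.178]
contact_force: [-0.1, 0.1, -0.9]
opening: 0.399
grasp_force: 0.0
```

Call:
{"name": "play_rows", "arguments": {
  "dp": [
    [0,0,0],
    [0,0,0],
    [0,0,0],
    [0,0,0],
    [0,0,0]
  ],
  "rot": [
    [0,0,-1],
    [0,0,-2],
    [0,0,-3],
    [0,0,-4],
    [0,0,-5]
  ]
}}

```text
clock: 7.22
eef_pos: [551.6, -232.7, 133.6]
tcp_rot: [3.142, 0.0, -0.653]
contact_force: [1.2, -0.3, -0.2]
opening: 0.4
grasp_force: 0.0
```

Call:
{"name": "play_rows", "arguments": {
  "dp": [
    [0,0,0],
    [0,0,0],
    [0,0,0],
    [0,0,0],
    [0,0,0]
  ],
  "rot": [
    [0,0,-1],
    [0,0,-2],
    [0,0,-3],
    [0,0,-4],
    [0,0,-5]
  ]
}}

```text
clock: 7.63
eef_pos: [551.6, -232.8, 133.6]
tcp_rot: [3.142, 0.0, -0.13]
contact_force: [-0.4, 0.7, 0.3]
opening: 0.399
grasp_force: 0.0
```

Call:
{"name": "play_rows", "arguments": {
  "dp": [
    [0,0,0],
    [0,0,0],
    [0,0,0]
  ],
  "rot": [
    [0,0,0],
    [0,0,0],
    [0,0,0]
  ]
}}

```text
clock: 7.88
eef_pos: [551.6, -232.7, 133.6]
tcp_rot: [3.142, 0.0, -0.138]
contact_force: [0.1, -0.4, 0.5]
opening: 0.399
grasp_force: 0.0
```

```bash
python3 - <<'E'
from h import *
f=cam("wrist"); cv2.imwrite('pics/w4.png',f["color"][:,:,::-1])
def c(m): y,x=np.nonzero(m); return [x.mean(),y.mean(),y.min(),y.max()]
m=mask(f,'yellow');m[:,:250]=0;m[:,400:]=0;m[300:]=0
r1=mask(f,'red');r1[300:]=0;r1[:,:200]=0;r1[:,420:]=0
p=c(m);q=c(r1);print(p,q)
for z in(10,14,18):print(jig(ray(f,[p[:2]],17)),jig(ray(f,[q[:2]],z)))
s=telemetry.sense();print(jig(s["eef_pos"][:2]),np.degrees(s["tcp_rot"]))
E
```

```text
[np.float64(310.9818181818182), np.float64(159.73636363636365), np.int64(142), np.int64(176)] [np.float64(313.0408163265306), np.float64(126.5), np.int64(117), np.int64(136)]
[[225.5  48. ]] [[226.9  68.6]]
[[225.5  48. ]] [[227.   68.7]]
[[225.5  48. ]] [[227.   68.8]]
[[226.8   0.5]] [-1.79998937e+02  3.88906044e-03 -7.90234807e+00]
```

View pics/w4.png

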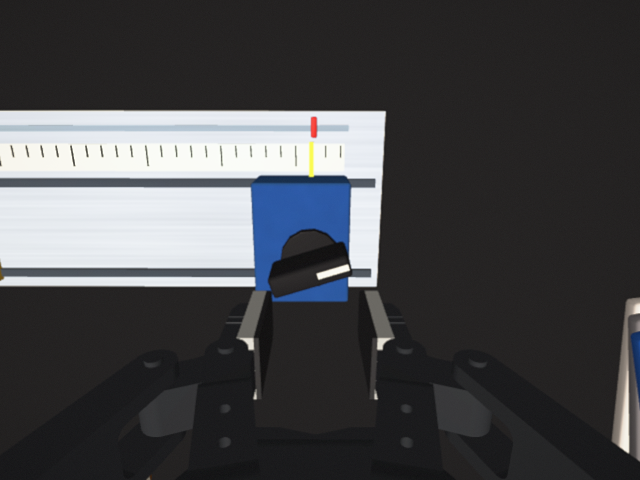

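Call:
{"name": "play_rows", "arguments": {
  "dp": [
    [0,0,0],
    [0,0,0],
    [0,0,0],
    [0,0,0],
    [0,0,0]
  ],
  "rot": [
    [0,0,1],
    [0,0,2],
    [0,0,3],
    [0,0,4],
    [0,0,5]
  ]
}}

```text
clock: 8.35
eef_pos: [551.6, -232.7, 133.7]
tcp_rot: [3.142, 0.0, -0.666]
contact_force: [-1.1, 0.0, 0.3]
opening: 0.399
grasp_force: 0.0
```

Call:
{"name": "play_rows", "arguments": {
  "dp": [
    [0,0,0],
    [0,0,0],
    [0,0,0],
    [0,0,0],
    [0,0,0]
  ],
  "rot": [
    [0,0,1],
    [0,0,2],
    [0,0,3],
    [0,0,4],
    [0,0,5]
  ]
}}

```text
clock: 8.77
eef_pos: [551.6, -232.7, 133.7]
tcp_rot: [-3.142, -0.0, -1.19]
contact_force: [0.3, 0.4, -0.3]
opening: 0.4
grasp_force: 0.0
```

Call:
{"name": "play_rows", "arguments": {
  "dp": [
    [0,0,0],
    [0,0,0],
    [0,0,0.5],
    [0,0,1],
    [0,0,1.44]
  ],
  "rot": [
    [0,0,1],
    [0,0,2],
    [0,0,2],
    [0,0,2],
    [0,0,2]
  ]
}}

```text
clock: 9.18
eef_pos: [551.6, -232.7, 75.5]
tcp_rot: [-3.141, -0.0, -1.394]
contact_force: [1.1, 0.3, -1.3]
opening: 0.4
grasp_force: 0.0
```

Call:
{"name": "play_rows", "arguments": {
  "dp": [
    [0,0,0],
    [0,0,0],
    [0,0,0],
    [0,0,0],
    [0,0,0]
  ],
  "rot": [
    [0,0,0],
    [0,0,0],
    [0,0,0],
    [0,0,0],
    [0,0,0]
  ],
  "fingers": 0
}}

```text
clock: 9.6
eef_pos: [550.3, -232.4, 75.5]
tcp_rot: [3.139, 0.001, -1.392]
contact_force: [-4.0, -0.9, -16.2]
opening: 0.122
grasp_force: 59.9
```

Call:
{"name": "play_rows", "arguments": {
  "dp": [
    [0,0,0],
    [0,0,0],
    [0,0,0],
    [0,0,0],
    [0,0,0]
  ],
  "rot": [
    [0,0,0],
    [0,0,-1],
    [0,0,-2],
    [0,0,-3],
    [0,0,-4]
  ]
}}

```text
clock: 10.02
eef_pos: [551.2, -232.0, 75.5]
tcp_rot: [-3.141, 0.001, -0.968]
contact_force: [1.9, 2.8, -21.2]
opening: 0.124
grasp_force: 59.3
```

Call:
{"name": "play_rows", "arguments": {
  "dp": [
    [0,0,0],
    [0,0,0],
    [0.036,0.035,0],
    [0.036,0.035,0],
    [0.036,0.035,0]
  ],
  "rot": [
    [0,0,-1],
    [0,0,-2.5],
    [0,0,-2.5],
    [0,0,-2.5],
    [0,0,-2.5]
  ]
}}

```text
clock: 10.43
eef_pos: [551.6, -232.9, 75.4]
tcp_rot: [-3.139, 0.002, -0.712]
contact_force: [3.5, 8.5, -21.0]
opening: 0.125
grasp_force: 59.4
```

Call:
{"name": "play_rows", "arguments": {
  "dp": [
    [0,0,0],
    [0,0,0],
    [0,0,0],
    [0,0,0],
    [0,0,0]
  ],
  "rot": [
    [0,0,1],
    [0,0,2],
    [0,0,3],
    [0,0,4],
    [0,0,5]
  ]
}}

```text
clock: 10.85
eef_pos: [550.5, -233.4, 75.5]
tcp_rot: [3.141, 0.002, -1.24]
contact_force: [-2.5, 4.1, -16.3]
opening: 0.124
grasp_force: 60.1
```

Call:
{"name": "play_rows", "arguments": {
  "dp": [
    [0,0,0],
    [0,0,0],
    [0,0,0]
  ],
  "rot": [
    [0,0,0.8],
    [0,0,1.5],
    [0,0,1.5]
  ]
}}

```text
clock: 11.1
eef_pos: [550.1, -233.5, 75.6]
tcp_rot: [3.14, 0.002, -1.397]
contact_force: [-4.2, 3.1, -15.9]
opening: 0.121
grasp_force: 60.1
```

Call:
{"name": "play_rows", "arguments": {
  "dp": [
    [0,0,0],
    [0,0,0],
    [0,0,0],
    [0,0,0],
    [0,0,0]
  ],
  "rot": [
    [0,0,0],
    [0,0,0],
    [0,0,0],
    [0,0,0],
    [0,0,0]
  ],
  "fingers": 0.4
}}

```text
clock: 11.52
eef_pos: [552.3, -235.2, 77.2]
tcp_rot: [-3.139, -0.001, -1.392]
contact_force: [0.5, -0.3, -0.5]
opening: 0.399
grasp_force: 0.0
```

Call:
{"name": "play_rows", "arguments": {
  "dp": [
    [0,0,-0.5],
    [0,0,-1],
    [0,0,-1.5],
    [0,0,-1.5],
    [0,0,-1.5]
  ],
  "rot": [
    [0,0,0],
    [0,0,0],
    [0,0,0],
    [0,0,-1],
    [0,0,-2]
  ]
}}

```text
clock: 11.93
eef_pos: [552.6, -235.3, 138.2]
tcp_rot: [-3.139, -0.003, -1.178]
contact_force: [0.4, -0.2, -0.5]
opening: 0.402
grasp_force: 0.0
```

Call:
{"name": "play_rows", "arguments": {
  "dp": [
    [0,0,0],
    [0,0,0],
    [0,0,0],
    [0,0,0],
    [0,0,0]
  ],
  "rot": [
    [0,0,-1],
    [0,0,-2],
    [0,0,-3],
    [0,0,-4],
    [0,0,-5]
  ]
}}

```text
clock: 12.35
eef_pos: [551.6, -234.9, 136.6]
tcp_rot: [-3.141, -0.001, -0.653]
contact_force: [0.7, 1.2, -0.2]
opening: 0.397
grasp_force: 0.0
```

Call:
{"name": "play_rows", "arguments": {
  "dp": [
    [0,0,0],
    [0,0,0],
    [0,0,0],
    [0,0,0],
    [0,0,0]
  ],
  "rot": [
    [0,0,-1],
    [0,0,-2],
    [0,0,-3],
    [0,0,-4],
    [0,0,-5]
  ]
}}

```text
clock: 12.77
eef_pos: [551.6, -234.9, 136.6]
tcp_rot: [3.141, -0.001, -0.13]
contact_force: [0.5, -0.1, 0.4]
opening: 0.396
grasp_force: 0.0
```

Call:
{"name": "play_rows", "arguments": {
  "dp": [
    [0,0,0],
    [0,0,0],
    [0,0,0]
  ],
  "rot": [
    [0,0,0],
    [0,0,0],
    [0,0,0]
  ]
}}

```text
clock: 13.02
eef_pos: [551.4, -234.8, 136.3]
tcp_rot: [3.141, -0.0, -0.138]
contact_force: [0.3, -1.0, -0.2]
opening: 0.403
grasp_force: 0.0
```

```bash
python3 - <<'E'
from h import *
f=cam("wrist"); cv2.imwrite('pics/w5.png',f["color"][:,:,::-1])
def c(m): y,x=np.nonzero(m); return [x.mean(),y.mean(),y.min(),y.max()]
m=mask(f,'yellow');m[:,:250]=0;m[:,400:]=0;m[300:]=0
r1=mask(f,'red');r1[300:]=0;r1[:,:200]=0;r1[:,420:]=0
p=c(m);q=c(r1);print(p,q)
for z in(10,14,18):print(jig(ray(f,[p[:2]],17)),jig(ray(f,[q[:2]],z)))
f=cam("top")
for c in('teal','violet','emerald'):
    for b in blobs(f,c,30,200)[:1]: print(*b)
for b in blobs(f,'orange',38,20): print(*b)
E
```

```text
[np.float64(309.3731343283582), np.float64(160.05223880597015), np.int64(142), np.int64(176)] [np.float64(309.99), np.float64(126.9), np.int64(117), np.int64(137)]
[[226.5  47.7]] [[227.   68.4]]
[[226.5  47.7]] [[227.   68.6]]
[[226.5  47.7]] [[227.1  68.7]]
teal [373. 317.] xy 412.4 143.1 size 55.4 35.0 long-axis yaw 18.3
violet [241. 296.] xy 431.2 366.0 size 54.2 33.9 long-axis yaw -1.2
emerald [310. 293.] xy 444.4 253.9 size 55.7 33.2 long-axis yaw -17.2
orange [480. 364.] xy 347.1 -38.8 size 32.2 27.5 long-axis yaw 4.8
orange [  4. 128.] xy 694.0 825.6 size 80.9 14.2 long-axis yaw 11.3
orange [307.  77.] xy 840.9 292.6 size 18.1 16.7 long-axis yaw 4.8
orange [327.  31.] xy 952.4 112.6 size 887.0 124.7 long-axis yaw -85.5
orange [42. 25.] xy 902.5 794.1 size 169.4 112.0 long-axis yaw -84.8
```

Call:
{"name": "play_rows", "arguments": {
  "dp": [
    [0,0,-1],
    [-0.5,-1,-1.6],
    [-1,-1.9,-1.6],
    [-1.5,-2.8,-1.6],
    [-1.9,-3.7,-1.6]
  ],
  "rot": [
    [0,0,0],
    [0,0,0],
    [0,0,0],
    [0,0,0],
    [0,0,0]
  ],
  "fingers": 1
}}

```text
clock: 13.53
eef_pos: [496.4, -81.4, 200.7]
tcp_rot: [-3.142, -0.001, -0.138]
contact_force: [0.6, 0.4, 0.2]
opening: 0.998
grasp_force: 0.0
```

Call:
{"name": "play_rows", "arguments": {
  "dp": [
    [-0.5,-0.9,0],
    [-1,-1.8,0],
    [-1.5,-2.7,0],
    [-2,-3.6,0],
    [-2.4,-4.4,0]
  ],
  "rot": [
    [0,0,0],
    [0,0,0],
    [0,0,0],
    [0,0,0],
    [0,0,0]
  ]
}}

```text
clock: 13.95
eef_pos: [424.4, 106.6, 200.3]
tcp_rot: [-3.141, -0.0, -0.137]
contact_force: [1.3, -0.0, 0.3]
opening: 1.002
grasp_force: 0.0
```

Call:
{"name": "play_rows", "arguments": {
  "dp": [
    [-0.4,-0.7,0],
    [-0.4,-0.7,0.5],
    [-0.4,-0.7,1],
    [-0.4,-0.7,1],
    [-0.4,-0.7,1]
  ],
  "rot": [
    [0,0,-1],
    [0,0,-2],
    [0,0,-3],
    [0,0,-4],
    [0,0,-5]
  ]
}}

```text
clock: 14.37
eef_pos: [412.8, 134.9, 159.1]
tcp_rot: [-3.141, 0.002, 0.393]
contact_force: [-0.3, -0.4, 0.6]
opening: 1.0
grasp_force: 0.0
```

Call:
{"name": "play_rows", "arguments": {
  "dp": [
    [0,0,0],
    [0,0,0],
    [0,0,0],
    [0,0,0],
    [0,0,0]
  ],
  "rot": [
    [0,0,-1],
    [0,0,-2],
    [0,0,-3],
    [0,0,-4],
    [0,0,-5]
  ]
}}

```text
clock: 14.78
eef_pos: [413.9, 134.8, 160.2]
tcp_rot: [3.141, -0.0, 0.916]
contact_force: [0.1, 0.0, 0.1]
opening: 1.003
grasp_force: 0.0
```

Call:
{"name": "play_rows", "arguments": {
  "dp": [
    [0,0,0],
    [0,0,0],
    [0,0,0],
    [0,0,0],
    [0,0,0]
  ],
  "rot": [
    [0,0,-1],
    [0,0,-2],
    [0,0,-3],
    [0,0,-4],
    [0,0,-5]
  ]
}}

```text
clock: 15.2
eef_pos: [413.9, 134.8, 160.2]
tcp_rot: [3.141, -0.0, 1.439]
contact_force: [1.4, 1.6, -0.1]
opening: 0.999
grasp_force: 0.0
```

Call:
{"name": "play_rows", "arguments": {
  "dp": [
    [0,0,0],
    [0,0,0],
    [0,0,0],
    [0,0,0],
    [0,0,0]
  ],
  "rot": [
    [0,0,-1],
    [0,0,-2],
    [0,0,-3],
    [0,0,-4],
    [0,0,-4]
  ]
}}

```text
clock: 15.62
eef_pos: [413.9, 134.8, 160.2]
tcp_rot: [3.141, -0.0, 1.858]
contact_force: [0.4, -0.2, -0.6]
opening: 1.001
grasp_force: 0.0
```

```bash
cat >> h.py <<'E'
def top_face(f,c,z=30,amin=800):
    """bright top face only: split the top from the darker sides by value"""
    h=cv2.cvtColor(f["color"],cv2.COLOR_RGB2HSV); m=mask(f,c)
    v=h[...,2][m>0]; t=cv2.threshold(v.reshape(-1,1),0,255,cv2.THRESH_OTSU)[0]
    return t,[b for b in blobs(f,c,z,amin,v=int(t)+1)],[b for b in blobs(f,c,z,amin)]
E
python3 - <<'E'
from h import *
f=cam("wrist"); cv2.imwrite('pics/w6.png',f["color"][:,:,::-1])
for l in top_face(f,'teal')[1:]:
    for b in l: print(*b)
s=telemetry.sense();print(s["eef_pos"],np.degrees(s["tcp_rot"]))
E
```

```text
teal [307. 209.] xy 412.0 141.7 size 51.2 29.4 long-axis yaw 18.5
teal [308. 206.] xy 411.1 143.5 size 51.8 34.8 long-axis yaw 18.5
[413.82877931 134.78204397 160.18100301] [ 1.79984212e+02 -1.21215597e-03  1.06096089e+02]
```

View pics/w6.png

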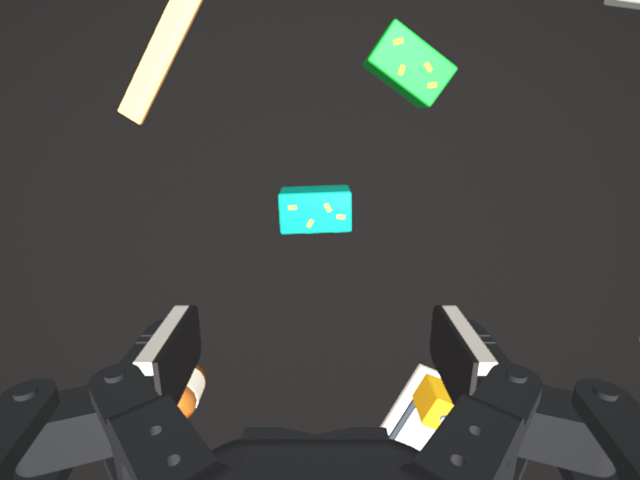

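Call:
{"name": "play_rows", "arguments": {
  "dp": [
    [0.18,0,1],
    [0.18,0,2],
    [0.18,0,3],
    [0.18,0,3.6],
    [0.18,0,3.95]
  ],
  "rot": [
    [0,0,-0.4],
    [0,0,-0.4],
    [0,0,-0.4],
    [0,0,-0.4],
    [0,0,-0.4]
  ]
}}

```text
clock: 16.08
eef_pos: [410.1, 141.1, -0.6]
tcp_rot: [-3.138, 0.0, 1.891]
contact_force: [0.2, -0.5, 0.9]
opening: 1.001
grasp_force: 0.0
```

Call:
{"name": "play_rows", "arguments": {
  "dp": [
    [0,0,0],
    [0,0,0],
    [0,0,0],
    [0,0,0],
    [0,0,0]
  ],
  "rot": [
    [0,0,0],
    [0,0,0],
    [0,0,0],
    [0,0,0],
    [0,0,0]
  ],
  "fingers": 0,
  "grip_force": 60
}}

```text
clock: 16.5
eef_pos: [412.8, 142.0, 3.3]
tcp_rot: [3.139, -0.0, 1.896]
contact_force: [-0.4, 1.0, -0.4]
opening: 0.599
grasp_force: 62.3
```

Call:
{"name": "play_rows", "arguments": {
  "dp": [
    [0,0,-0.5],
    [0,0,-1],
    [0,0,-1.5],
    [0,0,-1.5],
    [0,0,-1.5]
  ],
  "rot": [
    [0,0,0],
    [0,0,0],
    [0,0,0],
    [0,0,0],
    [0,0,0]
  ]
}}

```text
clock: 16.92
eef_pos: [413.0, 142.1, 63.5]
tcp_rot: [3.138, -0.0, 1.896]
contact_force: [-0.6, 0.1, -0.0]
opening: 0.599
grasp_force: 62.7
```

```bash
python3 - <<'E'
from h import *
f=cam("wrist"); cv2.imwrite('pics/w7.png',f["color"][:,:,::-1])
for l in top_face(f,'teal',z=95)[1:]:
    for b in l: print(*b)
move(*wor(16.5,0),100,82.3)
E
```

```text
teal [320. 339.] xy 412.0 145.0 size 48.6 27.6 long-axis yaw 18.4
teal [312. 309.] xy 410.4 149.8 size 49.3 38.7 long-axis yaw 18.5
dp [-5.268  2.634 -0.93 ] rot [ 0.02 -0.    4.39] now [412.2 141.8  62.6] [179.9  -0.  108.6]
```

View pics/w7.png

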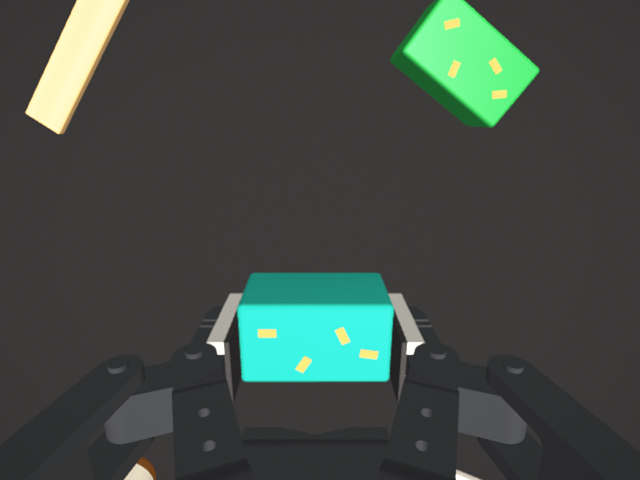

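Call:
{"name": "play_rows", "arguments": {
  "dp": [
    [-0.9,0.4,-0.3],
    [-1.8,0.8,-0.5],
    [-2.7,1.3,-0.5],
    [-3.6,1.7,-0.5],
    [-4.4,2.2,-0.5]
  ],
  "rot": [
    [0,0,0],
    [0,0,0],
    [0,0,0],
    [0,0,0],
    [0,0,0]
  ]
}}

```text
clock: 17.38
eef_pos: [551.6, 1.1, 81.1]
tcp_rot: [-3.14, -0.0, 1.896]
contact_force: [0.5, 0.3, -0.8]
opening: 0.596
grasp_force: 62.7
```

Call:
{"name": "play_rows", "arguments": {
  "dp": [
    [-0.6,0.3,0],
    [-0.87,0.43,0],
    [-0.87,0.43,0],
    [-0.87,0.43,0],
    [-0.87,0.43,0]
  ],
  "rot": [
    [0,0,0.9],
    [0,0,1.8],
    [0,0,2.7],
    [0,0,3.6],
    [0,0,4.4]
  ]
}}

```text
clock: 17.8
eef_pos: [578.1, -24.8, 80.4]
tcp_rot: [-3.139, 0.0, 1.43]
contact_force: [-1.2, 0.7, -0.5]
opening: 0.594
grasp_force: 62.7
```

```bash
python3 - <<'E'
from h import *
move(*wor(19,0),10,82.3)
f=cam("wrist"); cv2.imwrite('pics/w8.png',f["color"][:,:,::-1])
for b in blobs(f,'yellow',42,300): print(*b)
for b in blobs(f,'teal',100,300): print(*b)
E
```

```text
dp [-0.043  0.032  1.76 ] rot [-0.02  0.   -0.06] now [578.1 -24.8  80.4] [-179.9    0.    81.9]
yellow [305. 206.] xy 583.6 7.6 size 76.3 26.8 long-axis yaw -8.1
teal [312. 315.] xy 579.0 -23.5 size 54.4 42.8 long-axis yaw -8.0
```

View pics/w8.png

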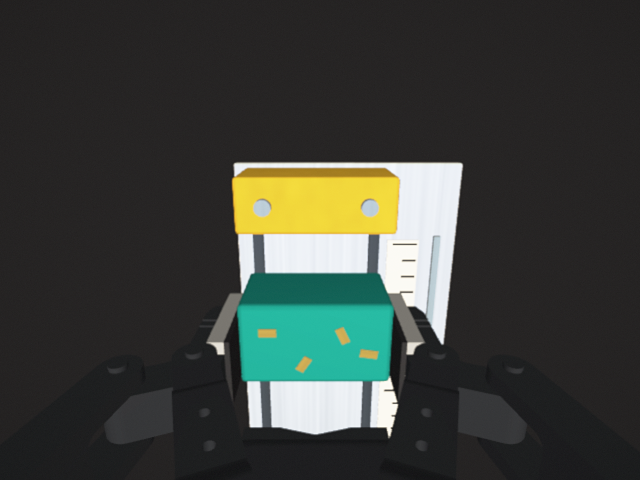

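Call:
{"name": "play_rows", "arguments": {
  "dp": [
    [-0.04,0.03,0.5],
    [-0.04,0.03,1.0],
    [-0.04,0.03,1.5],
    [-0.04,0.03,1.76],
    [-0.04,0.03,1.76]
  ],
  "rot": [
    [0,0,-0.05],
    [0,0,-0.05],
    [0,0,-0.05],
    [0,0,-0.05],
    [0,0,-0.05]
  ]
}}

```text
clock: 18.27
eef_pos: [578.6, -26.0, 9.5]
tcp_rot: [-3.138, 0.0, 1.442]
contact_force: [0.3, -0.1, -0.6]
opening: 0.599
grasp_force: 64.9
```

Call:
{"name": "play_rows", "arguments": {
  "dp": [
    [0,0,0],
    [0,0,0],
    [0,0,0],
    [0,0,0],
    [0,0,0]
  ],
  "rot": [
    [0,0,0],
    [0,0,0],
    [0,0,0],
    [0,0,0],
    [0,0,0]
  ],
  "fingers": 0.8
}}

```text
clock: 18.68
eef_pos: [580.0, -26.1, 12.0]
tcp_rot: [3.141, -0.0, 1.441]
contact_force: [0.2, -0.1, 0.4]
opening: 0.798
grasp_force: 0.0
```

Call:
{"name": "play_rows", "arguments": {
  "dp": [
    [0,0,-0.5],
    [0,0,-1.2],
    [0,0,-2.0],
    [0,0,-2.8],
    [0,0,-3.5]
  ],
  "rot": [
    [0,0,0],
    [0,0,0],
    [0,0,0],
    [0,0,0],
    [0,0,0]
  ],
  "fingers": 1
}}

```text
clock: 19.1
eef_pos: [580.0, -26.2, 153.9]
tcp_rot: [3.14, -0.0, 1.441]
contact_force: [0.4, 0.8, -0.4]
opening: 1.002
grasp_force: 0.0
```

```bash
python3 - <<'E'
from h import *
f=cam("wrist"); cv2.imwrite('pics/w9.png',f["color"][:,:,::-1])
for l in top_face(f,'teal',36)[1:]:
    for b in l: print(*b, jig(b[3:5]))
f=cam("top")
for c in('violet','emerald'):
    for b in blobs(f,c,30,200)[:1]: print(*b)
move(444,254,160,73)
E
```

```text
teal [310. 231.] xy 579.5 -26.3 size 50.8 28.5 long-axis yaw -7.5 [[18.5  0.5]]
teal [309. 220.] xy 579.8 -24.2 size 50.8 32.6 long-axis yaw -7.5 [[16.4  0.5]]
violet [242. 296.] xy 431.4 366.2 size 54.5 33.8 long-axis yaw -1.0
emerald [331. 296.] xy 442.4 214.9 size 56.0 33.3 long-axis yaw -17.7
dp [ 6.499 -4.35  -0.111] rot [ 0.08 -0.01  1.59] now [583.  -26.3 156.9] [179.5  -0.   82.6]
```

Call:
{"name": "play_rows", "arguments": {
  "dp": [
    [0.8,-0.6,0],
    [1.6,-1.2,0],
    [2.4,-1.8,0],
    [3.2,-2.4,0],
    [4,-3,0]
  ],
  "rot": [
    [0,0,0],
    [0,0,0],
    [0,0,0],
    [0,0,0],
    [0,0,0]
  ]
}}

```text
clock: 19.62
eef_pos: [480.1, 149.1, 151.3]
tcp_rot: [-3.141, 0.0, 1.44]
contact_force: [0.8, -0.7, 0.3]
opening: 1.004
grasp_force: 0.0
```

Call:
{"name": "play_rows", "arguments": {
  "dp": [
    [0.8,-0.6,0],
    [1.5,-1.18,0],
    [1.5,-1.18,0],
    [1.5,-1.18,0],
    [1.5,-1.18,0]
  ],
  "rot": [
    [0,0,0.9],
    [0,0,1.7],
    [0,0,1.7],
    [0,0,1.7],
    [0,0,1.7]
  ]
}}

```text
clock: 20.03
eef_pos: [442.5, 213.6, 151.4]
tcp_rot: [3.142, 0.0, 1.265]
contact_force: [-0.5, 0.1, -0.1]
opening: 1.002
grasp_force: 0.0
```

```bash
python3 - <<'E'
from h import *
f=cam("wrist")
for l in top_face(f,'emerald')[1:]:
    for b in l: print(*b)
move(*top_face(f,'emerald')[1][0][3:5],3,top_face(f,'emerald')[1][0][-1]+90)
E
```

```text
emerald [310. 222.] xy 442.3 213.9 size 51.7 29.7 long-axis yaw -18.4
emerald [312. 216.] xy 443.0 216.3 size 52.1 35.1 long-axis yaw -17.5
dp [ 0.016 -0.019  3.712] rot [0.   0.   0.14] now [442.8 213.1 151.5] [180.    0.   72.4]
```

Call:
{"name": "play_rows", "arguments": {
  "dp": [
    [0.02,-0.02,1],
    [0.02,-0.02,2],
    [0.02,-0.02,2.9],
    [0.02,-0.02,3.5],
    [0.02,-0.02,3.71]
  ],
  "rot": [
    [0,0,0.14],
    [0,0,0.14],
    [0,0,0.14],
    [0,0,0.14],
    [0,0,0.14]
  ]
}}

```text
clock: 20.5
eef_pos: [440.6, 212.4, -0.1]
tcp_rot: [-3.138, 0.004, 1.247]
contact_force: [0.2, -0.5, 0.4]
opening: 1.001
grasp_force: 0.0
```

Call:
{"name": "play_rows", "arguments": {
  "dp": [
    [0,0,0],
    [0,0,0],
    [0,0,0],
    [0,0,0],
    [0,0,0]
  ],
  "rot": [
    [0,0,0],
    [0,0,0],
    [0,0,0],
    [0,0,0],
    [0,0,0]
  ],
  "fingers": 0
}}

```text
clock: 20.92
eef_pos: [443.4, 215.1, 5.0]
tcp_rot: [3.139, -0.002, 1.248]
contact_force: [0.9, -1.7, 8.3]
opening: 0.593
grasp_force: 63.2
```

Call:
{"name": "play_rows", "arguments": {
  "dp": [
    [0,0,-0.5],
    [0,0,-1.2],
    [0,0,-2],
    [-0.6,0.6,-2],
    [-1.3,1.3,-2]
  ],
  "rot": [
    [0,0,0],
    [0,0,0],
    [0,0,0],
    [0,0,0],
    [0,0,0]
  ]
}}

```text
clock: 21.33
eef_pos: [476.5, 150.3, 86.4]
tcp_rot: [3.137, -0.004, 1.252]
contact_force: [1.2, 0.2, -1.5]
opening: 0.598
grasp_force: 63.1
```

Call:
{"name": "play_rows", "arguments": {
  "dp": [
    [-0.7,0.7,0],
    [-1.4,1.4,0],
    [-2.1,2,0],
    [-2.8,2.7,0],
    [-3.5,3.3,0]
  ],
  "rot": [
    [0,0,0],
    [0,0,0],
    [0,0,0],
    [0,0,0],
    [0,0,0]
  ]
}}

```text
clock: 21.75
eef_pos: [557.1, -27.8, 84.5]
tcp_rot: [3.139, -0.001, 1.248]
contact_force: [1.0, -0.1, -1.0]
opening: 0.596
grasp_force: 63.1
```

Call:
{"name": "play_rows", "arguments": {
  "dp": [
    [-0.66,0.71,0],
    [-0.66,0.71,0],
    [-0.66,0.71,0],
    [-0.66,0.71,0],
    [-0.66,0.71,0]
  ],
  "rot": [
    [0,0,-0.9],
    [0,0,-1.78],
    [0,0,-1.78],
    [0,0,-1.78],
    [0,0,-1.78]
  ]
}}

```text
clock: 22.17
eef_pos: [573.6, -59.0, 83.5]
tcp_rot: [-3.141, -0.0, 1.432]
contact_force: [0.5, 0.6, -0.8]
opening: 0.597
grasp_force: 62.9
```

```bash
python3 - <<'E'
from h import *
f=cam("wrist"); cv2.imwrite('pics/w10.png',f["color"][:,:,::-1])
for b in blobs(f,'emerald',105,300): print(*b)
for b in top_face(f,'emerald',105)[1]: print(*b,jig(b[3:5]))
move(*wor(53,0.5),10,82.3)
E
```

```text
emerald [311. 316.] xy 574.6 -57.0 size 52.7 41.5 long-axis yaw -7.9
emerald [301. 326.] xy 573.8 -62.4 size 52.0 29.7 long-axis yaw -7.9 [[55.  -0.3]]
dp [-0.038  0.039  1.837] rot [-0.   -0.   -0.03] now [573.6 -58.8  83.5] [-180.    -0.    82.1]
```

View pics/w10.png

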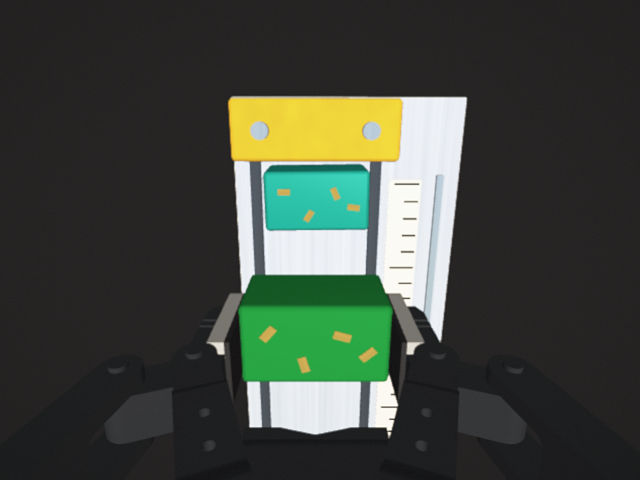

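Call:
{"name": "play_rows", "arguments": {
  "dp": [
    [-0.04,0.04,0.5],
    [-0.04,0.04,1.0],
    [-0.04,0.04,1.5],
    [-0.04,0.04,1.82],
    [-0.04,0.04,1.82]
  ],
  "rot": [
    [0,0,0],
    [0,0,0],
    [0,0,0],
    [0,0,0],
    [0,0,0]
  ]
}}

```text
clock: 22.63
eef_pos: [574.8, -60.5, 9.3]
tcp_rot: [-3.14, -0.0, 1.435]
contact_force: [-0.4, -0.2, 0.2]
opening: 0.594
grasp_force: 68.8
```

Call:
{"name": "play_rows", "arguments": {
  "dp": [
    [0,0,0],
    [0,0,0],
    [0,0,0],
    [0,0,0],
    [0,0,0]
  ],
  "rot": [
    [0,0,0],
    [0,0,0],
    [0,0,0],
    [0,0,0],
    [0,0,0]
  ],
  "fingers": 0.8
}}

```text
clock: 23.05
eef_pos: [575.8, -61.5, 10.8]
tcp_rot: [3.141, -0.0, 1.435]
contact_force: [0.2, 0.8, -0.8]
opening: 0.803
grasp_force: 0.0
```

Call:
{"name": "play_rows", "arguments": {
  "dp": [
    [0,0,-0.5],
    [0,0,-1.2],
    [0,0,-2.0],
    [0,0,-2.8],
    [0,0,-3.5]
  ],
  "rot": [
    [0,0,0],
    [0,0,0],
    [0,0,0],
    [0,0,0],
    [0,0,0]
  ],
  "fingers": 1
}}

```text
clock: 23.47
eef_pos: [575.7, -61.7, 152.6]
tcp_rot: [3.141, -0.0, 1.434]
contact_force: [0.4, -0.2, -0.0]
opening: 0.998
grasp_force: 0.0
```

Call:
{"name": "play_rows", "arguments": {
  "dp": [
    [0.9,-0.4,0],
    [1.8,-0.8,0],
    [2.7,-1.3,0],
    [3.6,-1.7,0],
    [4.5,-2.2,0]
  ],
  "rot": [
    [0,0,0],
    [0,0,0],
    [0,0,0],
    [0,0,0],
    [0,0,0]
  ]
}}

```text
clock: 23.88
eef_pos: [512.5, 130.1, 151.0]
tcp_rot: [3.14, -0.0, 1.434]
contact_force: [1.5, 0.1, 0.4]
opening: 0.999
grasp_force: 0.0
```

Call:
{"name": "play_rows", "arguments": {
  "dp": [
    [0.9,-0.4,0],
    [1.8,-0.8,0],
    [2.7,-1.3,0],
    [3.6,-1.7,0],
    [4.5,-2.2,0]
  ],
  "rot": [
    [0,0,0],
    [0,0,0],
    [0,0,0],
    [0,0,0],
    [0,0,0]
  ]
}}

```text
clock: 24.3
eef_pos: [449.6, 320.7, 150.9]
tcp_rot: [3.141, -0.001, 1.434]
contact_force: [0.7, 1.3, 0.6]
opening: 1.002
grasp_force: 0.0
```

Call:
{"name": "play_rows", "arguments": {
  "dp": [
    [0.9,-0.4,0],
    [1.06,-0.58,0],
    [1.06,-0.58,0],
    [1.06,-0.58,0],
    [1.06,-0.58,0]
  ],
  "rot": [
    [0,0,-0.6],
    [0,0,-1.1],
    [0,0,-1.1],
    [0,0,-1.1],
    [0,0,-1.1]
  ]
}}

```text
clock: 24.72
eef_pos: [433.0, 363.2, 150.4]
tcp_rot: [-3.141, 0.001, 1.548]
contact_force: [-0.5, 0.2, 0.8]
opening: 1.0
grasp_force: 0.0
```

```bash
python3 - <<'E'
from h import *
f=cam("wrist")
v=top_face(f,'violet')
for l in v[1:]:
    for b in l: print(*b)
move(*v[1][0][3:5],3,v[1][0][-1]+90)
g=cam("top")
for c in('teal','emerald'):
    for b in blobs(g,c,36,200): print(*b,jig(b[3:5]))
E
```

```text
Traceback (most recent call last):
IndexError: list index out of range
```

```bash
python3 - <<'E'
from h import *
f=cam("wrist");cv2.imwrite('pics/w11.png',f["color"][:,:,::-1])
h=cv2.cvtColor(f["color"],cv2.COLOR_RGB2HSV);u=h[150:300,220:420].reshape(-1,3);u=u[(u[:,1]>90)&(u[:,2]>60)]
print(len(u),np.unique(u[:,0],return_counts=True))
for t in (60,100,130,160,190):
    print(t,[b for b in blobs(f,'violet',30,800,v=t)])
E
```

```text
941 (array([137, 138, 139, 140, 141, 142, 143, 144, 145, 146, 147, 148, 149,
       150], dtype=uint8), array([  3,  80, 501,  32,  32,  31,  36,  25,  23,  16,  15,  23,  59,
        65]))
60 []
100 []
130 []
160 []
190 []
```

View pics/w11.png

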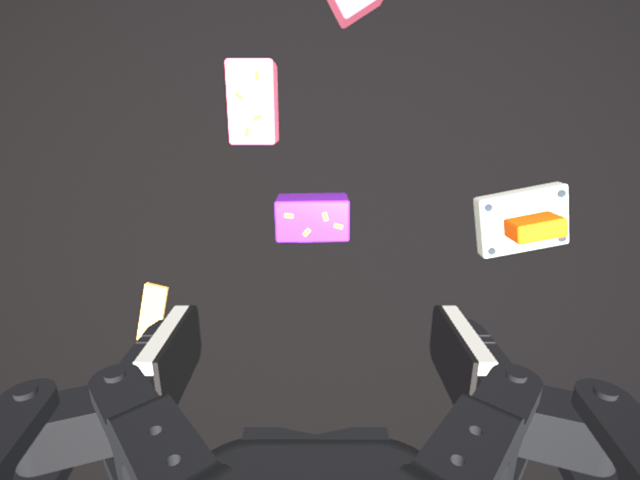

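```bash
python3 - <<'E'
from h import *
f=cam("wrist")
w=ray(f,[[275.5,200.5],[349.5,200.5],[350,241.5],[276,242]],30);print(w.round(1),w.mean(0))
d=w[1]-w[0]+w[2]-w[3];y=np.degrees(np.arctan2(d[1],d[0]));print(y)
move(*w.mean(0),3,y+90)
g=cam("top")
for c in('teal','emerald'):
    for b in blobs(g,c,36,200): print(*b,jig(b[3:5]))
print(blobs(f,'orange',38,300), ray(f,[[475,196],[569,184],[570,241],[481,257]],14))
print(wor(87,.5))
E
```

```text
[[407.6 381.4]
 [457.7 380.2]
 [458.1 351. ]
 [406.3 351.8]] [432.43834735 366.09745002]
-1.163813567775717
dp [ 0.078 -0.027  3.689] rot [ 0.    0.   -0.03] now [433.4 363.  150.5] [180.    0.   88.7]
teal [474. 230.] xy 577.9 -24.6 size 53.4 31.8 long-axis yaw -7.6 [[17.  -1.3]]
teal [436. 109.] xy 798.6 48.9 size 85.1 57.6 long-axis yaw 79.2 [[-85.4 207.5]]
emerald [493. 232.] xy 574.2 -57.0 size 51.9 32.4 long-axis yaw -8.4 [[49.6 -0.7]]
emerald [608. 102.] xy 835.5 -262.5 size 45.6 25.0 long-axis yaw 5.1 [[218.3 285.8]]
[] [[549.10560507 377.92746144]
 [615.30713144 385.04755001]
 [623.06944398 342.23169346]
 [558.03810689 331.14781261]]
[570.33869347 -94.18253147]
```

Call:
{"name": "play_rows", "arguments": {
  "dp": [
    [0.08,-0.03,1],
    [0.08,-0.03,2],
    [0.08,-0.03,2.9],
    [0.08,-0.03,3.5],
    [0.08,-0.03,3.69]
  ],
  "rot": [
    [0,0,0],
    [0,0,0],
    [0,0,0],
    [0,0,0],
    [0,0,0]
  ]
}}

```text
clock: 25.33
eef_pos: [430.1, 364.9, -0.8]
tcp_rot: [-3.137, 0.004, 1.548]
contact_force: [-1.0, 0.2, 0.3]
opening: 0.999
grasp_force: 0.0
```

Call:
{"name": "play_rows", "arguments": {
  "dp": [
    [0,0,0],
    [0,0,0],
    [0,0,0],
    [0,0,0],
    [0,0,0]
  ],
  "rot": [
    [0,0,0],
    [0,0,0],
    [0,0,0],
    [0,0,0],
    [0,0,0]
  ],
  "fingers": 0
}}

```text
clock: 25.75
eef_pos: [433.0, 368.3, 4.9]
tcp_rot: [3.139, -0.002, 1.55]
contact_force: [-0.2, -0.1, 9.1]
opening: 0.597
grasp_force: 63.5
```

Call:
{"name": "play_rows", "arguments": {
  "dp": [
    [0,0,-0.5],
    [0,0,-1.2],
    [0,0,-2],
    [-0.9,0.3,-2],
    [-1.8,0.6,-2]
  ],
  "rot": [
    [0,0,0],
    [0,0,0],
    [0,0,0],
    [0,0,0],
    [0,0,0]
  ]
}}

```text
clock: 26.17
eef_pos: [456.0, 296.6, 86.1]
tcp_rot: [3.136, -0.004, 1.553]
contact_force: [0.5, -0.3, -1.0]
opening: 0.596
grasp_force: 62.9
```

Call:
{"name": "play_rows", "arguments": {
  "dp": [
    [-0.9,0.3,0],
    [-1.8,0.6,0],
    [-2.7,0.9,0],
    [-3.6,1.2,0],
    [-4.5,1.5,0]
  ],
  "rot": [
    [0,0,0],
    [0,0,0],
    [0,0,0],
    [0,0,0],
    [0,0,0]
  ]
}}

```text
clock: 26.58
eef_pos: [511.1, 112.0, 84.0]
tcp_rot: [3.14, -0.0, 1.55]
contact_force: [-0.1, 0.9, -1.0]
opening: 0.596
grasp_force: 62.9
```

Call:
{"name": "play_rows", "arguments": {
  "dp": [
    [-0.9,0.3,0],
    [-1.8,0.6,0],
    [-2.7,0.9,0],
    [-3.6,1.2,0],
    [-4.5,1.5,0]
  ],
  "rot": [
    [0,0,0],
    [0,0,0],
    [0,0,0],
    [0,0,0],
    [0,0,0]
  ]
}}

```text
clock: 27.0
eef_pos: [567.3, -69.6, 84.0]
tcp_rot: [3.14, 0.0, 1.55]
contact_force: [1.1, 0.8, -0.2]
opening: 0.598
grasp_force: 62.9
```

Call:
{"name": "play_rows", "arguments": {
  "dp": [
    [-0.63,0.09,0],
    [-0.63,0.09,0],
    [-0.63,0.09,0],
    [-0.63,0.09,0],
    [-0.63,0.09,0]
  ],
  "rot": [
    [0,0,0.6],
    [0,0,1.08],
    [0,0,1.08],
    [0,0,1.08],
    [0,0,1.08]
  ]
}}

```text
clock: 27.42
eef_pos: [569.6, -92.2, 83.3]
tcp_rot: [3.141, -0.0, 1.439]
contact_force: [-0.2, 0.5, -1.0]
opening: 0.594
grasp_force: 62.9
```

```bash
python3 - <<'E'
from h import *
f=cam("wrist"); cv2.imwrite('pics/w12.png',f["color"][:,:,::-1])
for c in('teal','emerald','violet'):
  for b in blobs(f,c,36,300,s=70): print(*b,jig(b[3:5]))
move(*wor(87,0.5),10,82.3)
E
```

```text
teal [311. 130.] xy 579.7 -26.4 size 51.7 28.8 long-axis yaw -7.6 [[18.6  0.7]]
emerald [325. 201.] xy 575.7 -60.6 size 51.4 32.5 long-axis yaw -7.8 [[53.   1.3]]
violet [318. 311.] xy 565.2 -130.6 size 82.6 65.6 long-axis yaw -7.6 [[123.8   0.3]]
dp [-0.051  0.025  1.83 ] rot [ 0.   -0.    0.03] now [569.6 -92.   83.2] [180.   -0.   82.5]
```

View pics/w12.png

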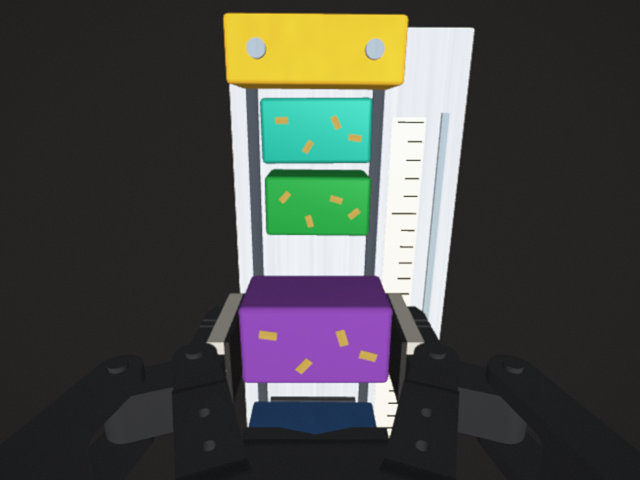

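Call:
{"name": "play_rows", "arguments": {
  "dp": [
    [-0.05,0.02,0.5],
    [-0.05,0.02,1.0],
    [-0.05,0.02,1.5],
    [-0.05,0.02,1.82],
    [-0.05,0.02,1.82]
  ],
  "rot": [
    [0,0,0],
    [0,0,0],
    [0,0,0],
    [0,0,0],
    [0,0,0]
  ]
}}

```text
clock: 27.88
eef_pos: [569.8, -94.0, 9.0]
tcp_rot: [-3.14, -0.0, 1.439]
contact_force: [-0.1, -0.1, -0.6]
opening: 0.59
grasp_force: 69.3
```

Call:
{"name": "play_rows", "arguments": {
  "dp": [
    [0,0,0],
    [0,0,0],
    [0,0,0],
    [0,0,0],
    [0,0,0]
  ],
  "rot": [
    [0,0,0],
    [0,0,0],
    [0,0,0],
    [0,0,0],
    [0,0,0]
  ],
  "fingers": 0.8
}}

```text
clock: 28.3
eef_pos: [570.4, -94.9, 10.4]
tcp_rot: [3.141, 0.0, 1.437]
contact_force: [-0.9, 0.1, 0.2]
opening: 0.798
grasp_force: 0.0
```

Call:
{"name": "play_rows", "arguments": {
  "dp": [
    [0,0,-0.5],
    [0,0,-1.2],
    [0,0,-2.0],
    [0,0,-2.8],
    [0,0,-3.5]
  ],
  "rot": [
    [0,0,0],
    [0,0,0],
    [0,0,0],
    [0,0,0],
    [0,0,0]
  ]
}}

```text
clock: 28.72
eef_pos: [570.3, -95.0, 152.2]
tcp_rot: [3.141, 0.0, 1.437]
contact_force: [0.6, -0.2, 0.1]
opening: 0.797
grasp_force: 0.0
```

```bash
python3 - <<'E'
from h import *
f=cam("wrist")
for c in('teal','emerald','violet'):
  for b in blobs(f,c,36,300,s=70): print(*b,jig(b[3:5]))
move(551.8,-234.8,77,100)
E
```

```text
teal [314. 132.] xy 579.5 -26.6 size 51.4 29.1 long-axis yaw -7.7 [[18.8  0.5]]
emerald [318. 174.] xy 575.6 -61.1 size 51.6 31.5 long-axis yaw -7.7 [[53.5  1.3]]
violet [312. 219.] xy 570.8 -93.8 size 51.5 33.2 long-axis yaw -7.7 [[86.6  0.9]]
dp [-3.523 -0.083  2.012] rot [ 0.08  0.01 -2.95] now [573.3 -95.5 157.5] [179.5   0.   82.3]
```

Call:
{"name": "play_rows", "arguments": {
  "dp": [
    [-0.9,0,0],
    [-1.8,0,0],
    [-2.7,0,0],
    [-3.53,0,0],
    [-3.53,0,0]
  ],
  "rot": [
    [0,0,-0.7],
    [0,0,-1.4],
    [0,0,-2.1],
    [0,0,-2.95],
    [0,0,-2.95]
  ],
  "fingers": 0.4
}}

```text
clock: 29.18
eef_pos: [550.8, -239.9, 150.3]
tcp_rot: [3.141, 0.002, 1.749]
contact_force: [-0.7, 0.6, -0.2]
opening: 0.399
grasp_force: 0.0
```

```bash
python3 - <<'E'
from h import *
move(551.8,-234.8,77,100)
f=cam("wrist")
h=cv2.cvtColor(f["color"],cv2.COLOR_RGB2HSV)
# white index stripe on the black bar, seen against the blue jaw
b=mask(f,'blue'); y,x=np.nonzero(b); print(x.min(),x.max(),y.min(),y.max())
m=cv2.inRange(h,(0,0,170),(180,60,255))
hull=cv2.convexHull(np.c_[x,y][(y<300)]); k=np.zeros_like(m);cv2.fillConvexPoly(k,hull,255);k=cv2.erode(k,np.ones((9,9)));m&=k
for q in cv2.findContours(m,0,2)[0]:
    if cv2.contourArea(q)>20:
        w=ray(f,q[:,0],95).astype(np.float32);print(cv2.minAreaRect(w),jig(w.mean(0)),q[:,0].mean(0))
E
```

```text
dp [0.126 0.046 1.832] rot [0.01 0.02 0.03] now [ 550.8 -239.9  150.3] [1.800e+02 1.000e-01 1.002e+02]
0 388 146 479
```

Call:
{"name": "play_rows", "arguments": {
  "dp": [
    [0,0,0],
    [0,0,0],
    [0,0,0]
  ],
  "rot": [
    [0,0,0],
    [0,0,0],
    [0,0,0]
  ]
}}

```text
clock: 29.48
eef_pos: [551.5, -233.7, 150.0]
tcp_rot: [-3.141, -0.0, 1.746]
contact_force: [0.4, -0.5, -0.1]
opening: 0.398
grasp_force: 0.0
```

```bash
python3 - <<'E'
from h import *
move(551.8,-234.8,77,100)
f=cam("wrist"); cv2.imwrite('pics/w13.png',f["color"][:,:,::-1])
print('expected ends px',proj(f,[[*wor(228,0),95],[*(wor(228,0)+21*np.array([np.cos(np.radians(-80)),np.sin(np.radians(-80))])),95],[*(wor(228,0)-21*np.array([np.cos(np.radians(-80)),np.sin(np.radians(-80))])),95]]).round())
h=cv2.cvtColor(f["color"],cv2.COLOR_RGB2HSV)
m=cv2.inRange(h,(0,0,150),(180,90,255))
for q in cv2.findContours(m,0,2)[0]:
    if 20<cv2.contourArea(q)<1500:
        w=ray(f,q[:,0],95).astype(np.float32);R=cv2.minAreaRect(w);print(np.round(R[0],1),np.round(R[1],1),round(R[2]),jig(R[0]),q[:,0].mean(0).round())
E
```

```text
dp [-0.028  0.004  1.825] rot [-0.   -0.    0.01] now [ 551.5 -233.7  150. ] [-180.   -0.  100.]
expected ends px [[314. 259.]
 [314. 295.]
 [314. 221.]]
[ 482.5 -390. ] [ 3.8 20.2] 3 [[391.9 -46.9]] [167. 465.]
[ 383.1 -388.3] [10.   3.1] 10 [[ 403.6 -145.6]] [  9. 443.]
[ 391.5 -374.1] [24.7  9.3] 0 [[ 388.3 -139.2]] [ 23. 425.]
[ 599.1 -277.6] [7.3 7.2] 10 [[264.9  53.5]] [383. 343.]
[ 522.3 -291.2] [7.4 7.2] 10 [[288.7 -20.7]] [247. 342.]
[ 551.9 -244. ] [ 3.3 15.8] 10 [[238.    2.3]] [311. 276.]
[ 576.6 -115.3] [2.7 5. ] 66 [[107.1   9.5]] [415.  25.]
[ 559.3 -116.2] [5.  2.6] 42 [[110.3  -7.5]] [378.  19.]
[ 570.4 -109.1] [2.7 4.8] 10 [[101.8   2.6]] [405.   7.]
```

Call:
{"name": "play_rows", "arguments": {
  "dp": [
    [-0.02,0,0.7],
    [-0.02,0,1.4],
    [-0.02,0,1.85],
    [-0.02,0,1.85],
    [-0.02,0,1.85]
  ],
  "rot": [
    [0,0,0],
    [0,0,0],
    [0,0,0],
    [0,0,0],
    [0,0,0]
  ]
}}

```text
clock: 29.95
eef_pos: [551.1, -234.7, 75.5]
tcp_rot: [-3.14, -0.001, 1.746]
contact_force: [-0.0, -0.5, 0.9]
opening: 0.401
grasp_force: 0.0
```

Call:
{"name": "play_rows", "arguments": {
  "dp": [
    [0,0,0],
    [0,0,0],
    [0,0,0],
    [0,0,0],
    [0,0,0]
  ],
  "rot": [
    [0,0,0],
    [0,0,0],
    [0,0,0],
    [0,0,0],
    [0,0,0]
  ],
  "fingers": 0
}}

```text
clock: 30.37
eef_pos: [550.6, -236.1, 77.8]
tcp_rot: [-3.14, 0.001, 1.746]
contact_force: [-7.4, -1.0, 7.7]
opening: 0.122
grasp_force: 59.2
```

Call:
{"name": "play_rows", "arguments": {
  "dp": [
    [0,0,0],
    [0,0,0],
    [0,0,0],
    [0,0,0],
    [0,0,0]
  ],
  "rot": [
    [0,0,0],
    [0,0,-1],
    [0,0,-2],
    [0,0,-3],
    [0,0,-4]
  ]
}}

```text
clock: 30.78
eef_pos: [552.5, -235.4, 77.7]
tcp_rot: [3.139, 0.001, 2.169]
contact_force: [3.0, 3.7, -0.9]
opening: 0.12
grasp_force: 58.5
```

Call:
{"name": "play_rows", "arguments": {
  "dp": [
    [0,0,0],
    [0,0,0],
    [0,0,0],
    [0,0,0],
    [0,0,0]
  ],
  "rot": [
    [0,0,-1],
    [0,0,-2],
    [0,0,-3],
    [0,0,-4],
    [0,0,-5]
  ]
}}

```text
clock: 31.2
eef_pos: [554.0, -234.7, 77.7]
tcp_rot: [3.139, 0.004, 2.692]
contact_force: [7.0, 8.3, -4.9]
opening: 0.124
grasp_force: 58.4
```

Call:
{"name": "play_rows", "arguments": {
  "dp": [
    [0,0,0],
    [0,0,0],
    [0,0,0],
    [0,0,0],
    [0,0,0]
  ],
  "rot": [
    [0,0,-1],
    [0,0,-2],
    [0,0,-3],
    [0,0,-3.3],
    [0,0,-3.3]
  ]
}}

```text
clock: 31.62
eef_pos: [554.3, -234.7, 77.8]
tcp_rot: [3.14, 0.006, 3.034]
contact_force: [7.7, 8.6, -4.9]
opening: 0.123
grasp_force: 59.1
```

```bash
python3 - <<'E'
from h import *
s=telemetry.sense();print(jig(s["eef_pos"][:2]),s["eef_pos"],np.degrees(s["tcp_rot"]),s["wrist_torque"],s["contact_force"],s["opening"],s["qpos"])
E
```

```text
[[228.4   3.4]] [ 554.30143077 -234.69596424   77.75247757] [179.90910006   0.31671615 173.8195724 ] [ 1.39774287 -1.29607691 -0.70750809] [ 7.68182578  8.5885282  -4.8518491 ] 0.12286483251487054 [-0.40479835  0.49668493  1.80344859  0.00422201  0.8366419  -1.87055128]
```

Call:
{"name": "play_rows", "arguments": {
  "dp": [
    [0,0.25,0],
    [-0.01,0.5,0],
    [-0.02,0.75,0],
    [-0.03,1.0,0],
    [-0.03,1.25,0]
  ],
  "rot": [
    [0,0,0],
    [0,0,0],
    [0,0,0],
    [0,0,0],
    [0,0,0]
  ]
}}

```text
clock: 32.03
eef_pos: [561.1, -186.0, 77.8]
tcp_rot: [-3.141, 0.006, 3.032]
contact_force: [9.0, -0.4, -7.7]
opening: 0.122
grasp_force: 59.0
```

Call:
{"name": "play_rows", "arguments": {
  "dp": [
    [0,0.25,0],
    [-0.01,0.5,0],
    [-0.02,0.7,0],
    [-0.02,0.85,0],
    [-0.02,0.95,0]
  ],
  "rot": [
    [0,0,0],
    [0,0,0],
    [0,0,0],
    [0,0,0],
    [0,0,0]
  ]
}}

```text
clock: 32.45
eef_pos: [566.5, -147.7, 77.8]
tcp_rot: [3.141, 0.007, 3.032]
contact_force: [9.8, 2.5, -9.2]
opening: 0.122
grasp_force: 58.9
```

Call:
{"name": "play_rows", "arguments": {
  "dp": [
    [0,0,0],
    [0,0,0],
    [0,0,0],
    [0,0,0],
    [0,0,0]
  ],
  "rot": [
    [0,0,0],
    [0,0,0],
    [0,0,0],
    [0,0,0],
    [0,0,0]
  ],
  "fingers": 0.9
}}

```text
clock: 32.87
eef_pos: [562.9, -148.8, 76.5]
tcp_rot: [-3.141, 0.0, 3.034]
contact_force: [-0.3, 0.0, -0.6]
opening: 0.826
grasp_force: 0.0
```

Call:
{"name": "play_rows", "arguments": {
  "dp": [
    [0,0.2,0],
    [0,0.2,0],
    [0,0.2,0],
    [0,0.2,-0.5],
    [0,0.2,-1.5]
  ],
  "rot": [
    [0,0,0],
    [0,0,0],
    [0,0,0],
    [0,0,0],
    [0,0,0]
  ]
}}

```text
clock: 33.28
eef_pos: [560.6, -139.6, 132.5]
tcp_rot: [3.141, -0.009, 3.034]
contact_force: [0.2, -1.0, 0.5]
opening: 0.9
grasp_force: 0.0
```

```bash
python3 - <<'E'
from h import *
f=cam("top"); cv2.imwrite('pics/t14.png',cv2.resize(f["color"][170:300,425:635,::-1],None,fx=3.8,fy=3.8,interpolation=2))
for c,z in(('teal',36),('emerald',36),('violet',36),('blue',44),('yellow',42)):
    for b in blobs(f,c,z,60,s=80):
        j=jig(b[3:5])[0]
        if abs(j[1])<60 and abs(j[0])<300: print(*b,j)
E
```

```text
teal [472. 229.] xy 578.5 -21.0 size 55.5 26.2 long-axis yaw -7.9 [13.4 -1.2]
emerald [487. 232.] xy 575.9 -43.9 size 54.6 39.1 long-axis yaw -8.3 [36.4 -0.7]
violet [505. 238.] xy 571.6 -79.9 size 56.2 29.8 long-axis yaw -8.7 [72.7 -0.2]
blue [527. 242.] xy 562.1 -120.2 size 80.5 65.9 long-axis yaw -10.2 [113.9  -4.2]
yellow [455. 222.] xy 583.3 9.6 size 77.2 29.0 long-axis yaw -7.3 [-17.6  -0.6]
```

Call:
{"name": "play_rows", "arguments": {
  "dp": [
    [0,0,-0.8],
    [0.1,0.9,-1],
    [0.1,1.8,-1],
    [0.2,2.7,-1],
    [0.2,3.6,-1]
  ],
  "rot": [
    [0,0,0],
    [0,0,0],
    [0,0,0],
    [0,0,0],
    [0,0,0]
  ],
  "fingers": 0.6
}}

```text
clock: 33.75
eef_pos: [571.1, 4.8, 176.6]
tcp_rot: [-3.142, 0.001, 3.033]
contact_force: [0.5, 0.1, 0.1]
opening: 0.602
grasp_force: 0.0
```

Call:
{"name": "play_rows", "arguments": {
  "dp": [
    [0.1,0.9,0],
    [0.2,1.9,0],
    [0.2,2.8,0],
    [0.3,3.7,0],
    [0.3,4.6,0]
  ],
  "rot": [
    [0,0,0],
    [0,0,0],
    [0,0,0],
    [0,0,0],
    [0,0,0]
  ]
}}

```text
clock: 34.17
eef_pos: [578.7, 189.7, 176.1]
tcp_rot: [-3.142, 0.0, 3.034]
contact_force: [0.1, -1.0, 0.4]
opening: 0.599
grasp_force: 0.0
```

Call:
{"name": "play_rows", "arguments": {
  "dp": [
    [0.1,0.9,0],
    [0.2,1.9,0],
    [0.2,2.8,0],
    [0.2,3.7,0],
    [0.2,4.2,0]
  ],
  "rot": [
    [0,0,0],
    [0,0,-0.5],
    [0,0,-1],
    [0,0,-1.5],
    [0,0,-2]
  ]
}}

```text
clock: 34.58
eef_pos: [589.4, 359.6, 176.1]
tcp_rot: [3.14, 0.001, -3.036]
contact_force: [-0.2, -0.4, 0.2]
opening: 0.6
grasp_force: 0.0
```

Call:
{"name": "play_rows", "arguments": {
  "dp": [
    [0,0,0],
    [0,0,0],
    [0,0,0]
  ],
  "rot": [
    [0,0,0],
    [0,0,0],
    [0,0,0]
  ]
}}

```text
clock: 34.83
eef_pos: [589.1, 355.0, 175.7]
tcp_rot: [-3.141, -0.001, -3.041]
contact_force: [-0.1, 0.4, -0.9]
opening: 0.6
grasp_force: 0.0
```

```bash
python3 - <<'E'
from h import *
f=cam("wrist"); h=cv2.cvtColor(f["color"],cv2.COLOR_RGB2HSV)
m=cv2.inRange(h,(3,110,80),(28,255,255))
for q in cv2.findContours(m,0,2)[0]:
    if cv2.contourArea(q)>300:
        sel=h[...,2][m>0]; w=ray(f,q[:,0],38).astype(np.float32);R=cv2.minAreaRect(w);print('handle',np.round(R[0],1),np.round(R[1],1),round(R[2],1),q[:,0].mean(0).round(),np.percentile(sel,[5,25,50,75,95]))
p=cv2.inRange(h,(0,0,140),(180,90,255));p[330:]=0
for q in cv2.findContours(cv2.morphologyEx(p|m,cv2.MORPH_CLOSE,np.ones((9,9))),0,2)[0]:
    if cv2.contourArea(q)>1500:
        w=ray(f,q[:,0],14).astype(np.float32);R=cv2.minAreaRect(w);print('plate',np.round(R[0],1),np.round(R[1],1),round(R[2],1),q[:,0].mean(0).round())
s=telemetry.sense();print(s["eef_pos"],np.degrees(s["tcp_rot"]))
g=cam("top")
for b in blobs(g,'orange',38,20): 
    if abs(b[3]-586)<40 : print(*b)
E
```

```text
handle [709.7 243.1] [18.  48.3] 48.7 [168. 349.] [177. 219. 225. 251. 255.]
plate [586.6 357.5] [65.7 46.7] 10.0 [318. 207.]
plate [451.7 527.4] [33.5 59.1] 29.2 [581.  49.]
[589.26391684 354.54345711 175.85739073] [-1.79962583e+02 -3.17626728e-02 -1.74256810e+02]
```

Call:
{"name": "play_rows", "arguments": {
  "dp": [
    [0.055,0.08,1],
    [0.055,0.08,2],
    [0.055,0.08,3],
    [0.055,0.08,3.6],
    [0.055,0.08,3.93]
  ],
  "rot": [
    [0,0,-0.7],
    [0,0,-0.7],
    [0,0,-0.7],
    [0,0,-0.7],
    [0,0,-0.7]
  ]
}}

```text
clock: 35.35
eef_pos: [585.1, 356.2, 15.3]
tcp_rot: [-3.14, -0.005, -2.969]
contact_force: [-0.9, -0.7, -0.1]
opening: 0.6
grasp_force: 0.0
```

Call:
{"name": "play_rows", "arguments": {
  "dp": [
    [0,0,0],
    [0,0,0],
    [0,0,0],
    [0,0,0],
    [0,0,0]
  ],
  "rot": [
    [0,0,0],
    [0,0,0],
    [0,0,0],
    [0,0,0],
    [0,0,0]
  ],
  "fingers": 0,
  "grip_force": 80
}}

```text
clock: 35.77
eef_pos: [588.4, 359.3, 21.4]
tcp_rot: [3.14, 0.004, -2.967]
contact_force: [0.1, -1.5, 7.7]
opening: 0.138
grasp_force: 81.4
```

Call:
{"name": "play_rows", "arguments": {
  "dp": [
    [0,0,-0.3],
    [0,0,-0.7],
    [0,0,-1.3],
    [0,0,-2],
    [0,0,-2]
  ],
  "rot": [
    [0,0,0],
    [0,0,0],
    [0,0,0],
    [0,0,0],
    [0,0,0]
  ]
}}

```text
clock: 36.18
eef_pos: [589.7, 360.5, 105.7]
tcp_rot: [3.138, 0.008, -2.967]
contact_force: [1.7, 0.9, -2.1]
opening: 0.141
grasp_force: 80.2
```

```bash
python3 - <<'E'
from h import *
f=cam("wrist"); cv2.imwrite('pics/w15.png',f["color"][:,:,::-1])
s=telemetry.sense();print(s["contact_force"],s["opening"])
move(*wor(44,0.5),100,82.3)
E
```

```text
[ 0.25218696  0.52741217 -3.05977188] 0.1393787466023301
dp [  2.105 -10.077   0.043] rot [ 0.07  0.02 17.95] now [588.9 360.  103.2] [ 179.9    0.4 -170. ]
```

View pics/w15.png

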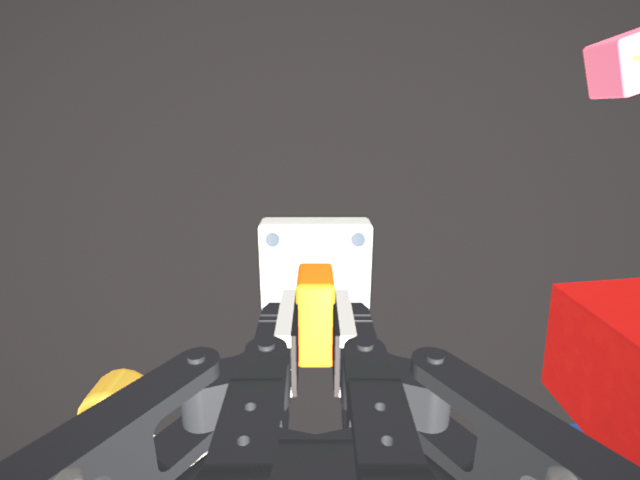

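```bash
python3 - <<'E'
from h import *
f=cam("wrist");s=telemetry.sense()
w=ray(f,[[315,303],[315,366]],s["eef_pos"][2]+17); p=ray(f,[[262,222],[370,222]],s["eef_pos"][2]-7.5)
x=np.radians(-170);X=np.array([np.cos(x),np.sin(x)]);Y=np.array([np.sin(x),-np.cos(x)])
for v in(*w,*p): d=v-s["eef_pos"][:2];print((d@X).round(1),(d@Y).round(1))
print(wor(44,.5))
E
```

```text
8.9 -0.9
-17.4 -0.9
32.2 -22.0
32.1 21.1
[576.10009944 -51.57025388]
```

Call:
{"name": "play_rows", "arguments": {
  "dp": [
    [0.2,-0.9,0],
    [0.4,-1.8,-0.2],
    [0.6,-2.7,-0.2],
    [0.8,-3.6,-0.2],
    [1,-4.5,-0.2]
  ],
  "rot": [
    [0,0,0],
    [0,0,0],
    [0,0,0],
    [0,0,0],
    [0,0,0]
  ]
}}

```text
clock: 36.7
eef_pos: [577.3, 172.7, 105.8]
tcp_rot: [-3.141, -0.002, -2.966]
contact_force: [1.1, -0.1, -3.6]
opening: 0.141
grasp_force: 80.1
```

Call:
{"name": "play_rows", "arguments": {
  "dp": [
    [0.2,-0.9,0],
    [0.4,-1.8,0],
    [0.6,-2.7,0],
    [0.7,-3.2,0],
    [0.7,-3.5,0]
  ],
  "rot": [
    [0,0,0.8],
    [0,0,1.7],
    [0,0,2.6],
    [0,0,3.6],
    [0,0,4.6]
  ]
}}

```text
clock: 37.12
eef_pos: [573.6, 28.8, 105.7]
tcp_rot: [-3.14, -0.003, 2.828]
contact_force: [0.6, 0.1, -2.3]
opening: 0.142
grasp_force: 80.1
```

Call:
{"name": "play_rows", "arguments": {
  "dp": [
    [0,0,0],
    [0,0,0],
    [0,0,0],
    [0,0,0],
    [0,0,0]
  ],
  "rot": [
    [0,0,1],
    [0,0,2],
    [0,0,3],
    [0,0,4],
    [0,0,5]
  ]
}}

```text
clock: 37.53
eef_pos: [574.4, 31.6, 105.7]
tcp_rot: [-3.14, -0.002, 2.306]
contact_force: [0.1, -0.3, -3.0]
opening: 0.14
grasp_force: 80.1
```

Call:
{"name": "play_rows", "arguments": {
  "dp": [
    [0,0,0],
    [0,0,0],
    [0,0,0],
    [0,0,0],
    [0,0,0]
  ],
  "rot": [
    [0,0,1],
    [0,0,2],
    [0,0,3],
    [0,0,4],
    [0,0,5]
  ]
}}

```text
clock: 37.95
eef_pos: [574.4, 31.7, 105.6]
tcp_rot: [-3.139, -0.0, 1.782]
contact_force: [0.3, 0.9, -2.9]
opening: 0.143
grasp_force: 80.1
```

Call:
{"name": "play_rows", "arguments": {
  "dp": [
    [0,0,0],
    [0,0,0],
    [0,0,0],
    [0,0,0],
    [0,0,0]
  ],
  "rot": [
    [0,0,1],
    [0,0,2],
    [0,0,3],
    [0,0,3.35],
    [0,0,3.35]
  ]
}}

```text
clock: 38.37
eef_pos: [574.5, 31.7, 105.7]
tcp_rot: [-3.139, 0.0, 1.435]
contact_force: [-0.4, -0.3, -2.1]
opening: 0.145
grasp_force: 80.1
```

```bash
python3 - <<'E'
from h import *
move(*wor(44,0.5),58,82.3)
s=telemetry.sense();print(s["contact_force"],s["opening"])
f=cam("wrist")
for c,z in(('teal',36),('emerald',36),('violet',36),('yellow',42),('blue',44)):
    for b in blobs(f,c,z,300,s=70): print(*b,jig(b[3:5]))
E
```

```text
dp [-2.056  0.325  1.194] rot [-0.02  0.   -0.01] now [574.5  31.7 105.7] [-179.9    0.    82.2]
[-0.42038366 -0.32629802 -2.14605827] 0.14475226705201294
emerald [315. 373.] xy 563.5 -54.1 size 23.7 17.9 long-axis yaw -7.7 [[ 48.2 -11.6]]
emerald [571.  52.] xy 712.9 114.8 size 32.9 22.2 long-axis yaw -87.2 [[-139.2  113.8]]
violet [323. 410.] xy 562.7 -79.1 size 32.1 29.3 long-axis yaw -9.6 [[73.1 -9.1]]
yellow [387. 289.] xy 612.1 3.7 size 28.1 19.1 long-axis yaw 82.2 [[-15.6  28.8]]
```

Call:
{"name": "play_rows", "arguments": {
  "dp": [
    [-0.8,0.1,0],
    [-1.6,0.25,0],
    [-2.06,0.32,0],
    [-2.06,0.32,0.3],
    [-2.06,0.32,0.6]
  ],
  "rot": [
    [0,0,0],
    [0,0,0],
    [0,0,0],
    [0,0,0],
    [0,0,0]
  ]
}}

```text
clock: 38.83
eef_pos: [577.4, -52.5, 82.4]
tcp_rot: [3.141, -0.0, 1.436]
contact_force: [-0.6, 0.2, -4.6]
opening: 0.136
grasp_force: 80.2
```

Call:
{"name": "play_rows", "arguments": {
  "dp": [
    [0,0,0.2],
    [0,0,0.4],
    [0,0,0.52],
    [0,0,0.58],
    [0,0,0.58]
  ],
  "rot": [
    [0,0,0],
    [0,0,0],
    [0,0,0],
    [0,0,0],
    [0,0,0]
  ]
}}

```text
clock: 39.25
eef_pos: [576.9, -51.0, 58.9]
tcp_rot: [-3.14, 0.0, 1.438]
contact_force: [-1.0, 0.0, -3.1]
opening: 0.143
grasp_force: 80.2
```

```bash
python3 - <<'E'
from h import *
s=telemetry.sense();print(s["contact_force"],s["opening"],s["eef_pos"],jig(s["eef_pos"][:2]),s["wrist_torque"])
E
```

```text
[-0.9957085   0.04065441 -3.11964471] 0.14274532914153057 [576.89141333 -51.04939929  58.91622331] [[43.4  1.2]] [ 0.00881908 -0.01052792  0.01725839]
```

Still hanging; lower a little, release, retreat.

Call:
{"name": "play_rows", "arguments": {
  "dp": [
    [0,0,0.02],
    [0,0,0.04],
    [0,0,0.06],
    [0,0,0.06],
    [0,0,0.06]
  ],
  "rot": [
    [0,0,0],
    [0,0,0],
    [0,0,0],
    [0,0,0],
    [0,0,0]
  ]
}}

```text
clock: 39.67
eef_pos: [577.4, -51.7, 57.5]
tcp_rot: [3.141, -0.0, 1.437]
contact_force: [-0.6, -0.4, -2.4]
opening: 0.139
grasp_force: 80.2
```

Call:
{"name": "play_rows", "arguments": {
  "dp": [
    [0,0,0],
    [0,0,0],
    [0,0,0],
    [0,0,0],
    [0,0,0]
  ],
  "rot": [
    [0,0,0],
    [0,0,0],
    [0,0,0],
    [0,0,0],
    [0,0,0]
  ],
  "fingers": 0.5
}}

```text
clock: 40.08
eef_pos: [577.4, -51.7, 57.4]
tcp_rot: [3.141, -0.0, 1.437]
contact_force: [-0.3, -0.2, 0.5]
opening: 0.499
grasp_force: 0.0
```

Call:
{"name": "play_rows", "arguments": {
  "dp": [
    [0,0,-0.6],
    [0,0,-1.4],
    [0,0,-2.3],
    [0,0,-3],
    [0,0,-3]
  ],
  "rot": [
    [0,0,0],
    [0,0,0],
    [0,0,0],
    [0,0,0],
    [0,0,0]
  ]
}}

```text
clock: 40.5
eef_pos: [580.7, -52.0, 183.4]
tcp_rot: [3.132, -0.0, 1.437]
contact_force: [1.0, 0.5, -0.4]
opening: 0.495
grasp_force: 0.0
```

```bash
python3 - <<'E'
from h import *
f=cam("wrist"); h=cv2.cvtColor(f["color"],cv2.COLOR_RGB2HSV)
m=cv2.inRange(h,(3,110,80),(18,255,255))
for q in cv2.findContours(m,0,2)[0]:
    if cv2.contourArea(q)>200:
        w=ray(f,q[:,0],74).astype(np.float32);R=cv2.minAreaRect(w);print('orange',np.round(R[0],1),np.round(R[1],1),round(R[2],1),jig(R[0]))
for c,z in(('teal',36),('emerald',36),('violet',36),('yellow',42),('blue',44)):
    for b in blobs(f,c,z,100,s=70): print(*b,jig(b[3:5]))
p=cv2.inRange(h,(0,0,120),(180,90,255))
k=np.zeros_like(p); P=proj(f,[[*wor(a,b),50] for a,b in((8,-27),(8,27),(80,27),(80,-27))]);cv2.fillConvexPoly(k,P.astype(np.int32),255);p&=k
print('expected plate px',proj(f,[[*wor(a,b),50] for a,b in((12,-23),(12,23),(76,23),(76,-23))]).round().tolist())
for q in cv2.findContours(p,0,2)[0]:
    if cv2.contourArea(q)>300: w=ray(f,q[:,0],50).astype(np.float32);R=cv2.minAreaRect(w);print('plate',np.round(R[0],1),np.round(R[1],1),round(R[2],1),jig(R[0]))
E
```

```text
orange [ 804.  -254.8] [24.4 12.9] 6.0 [[214.9 253.6]]
orange [383.4 -35.2] [31.2 22.2] 69.2 [[  53.6 -192.6]]
orange [578.2 -48.9] [37.2 13.1] 82.4 [[41.   2.2]]
teal [297. 174.] xy 580.3 -21.5 size 51.1 28.6 long-axis yaw -7.4 [[13.6  0.6]]
emerald [616. 404.] xy 827.9 -260.8 size 37.2 24.8 long-axis yaw 5.9 [[217.6 278.1]]
violet [297. 258.] xy 572.7 -81.3 size 51.8 29.7 long-axis yaw -9.5 [[73.9  1.1]]
yellow [304. 137.] xy 583.6 7.4 size 76.2 27.1 long-axis yaw -7.8 [[-15.4   0. ]]
blue [303. 305.] xy 565.3 -119.1 size 77.2 71.3 long-axis yaw -7.9 [[112.4  -1.2]]
expected plate px [[272.0, 177.0], [338.0, 177.0], [336.0, 263.0], [275.0, 263.0]]
plate [578.9 -51. ] [70.7 47.5] 82.4 [[43.1  3.2]]
```

```bash
python3 - <<'E'
from h import *
f=cam("wrist"); h=cv2.cvtColor(f["color"],cv2.COLOR_RGB2HSV)
m=cv2.inRange(h,(0,0,150),(180,90,255))
for q in cv2.findContours(m,0,2)[0]:
    if 20<cv2.contourArea(q)<600:
        w=ray(f,q[:,0],95).astype(np.float32);R=cv2.minAreaRect(w);j=jig(R[0])[0]
        if 95<j[0]<155 and abs(j[1])<30: print(np.round(R[1],1),round(R[2],1),j)
g=cam("top")
for c in('red',):
    for b in blobs(g,c,12,8): 
        j=jig(b[3:5])[0]
        if 150<j[0]<300 and abs(j[1])<120: print(*b,j)
E
```

Call:
{"name": "play_rows", "arguments": {
  "dp": [
    [-0.7,0,-0.5],
    [-1.5,0,-1],
    [-2.2,0,-1],
    [-2.2,0,-1],
    [-2.2,0,-1]
  ],
  "rot": [
    [0,0,0],
    [0,0,0],
    [0,0,0],
    [0,0,0],
    [0,0,0]
  ]
}}

```text
clock: 41.07
eef_pos: [564.5, -139.8, 215.7]
tcp_rot: [-3.139, -0.0, 1.434]
contact_force: [0.1, -0.1, -0.3]
opening: 0.5
grasp_force: 0.0
```

```bash
python3 - <<'E'
from h import *
f=cam("wrist"); h=cv2.cvtColor(f["color"],cv2.COLOR_RGB2HSV)
m=cv2.inRange(h,(0,0,140),(180,100,255))
for q in cv2.findContours(m,0,2)[0]:
    if 10<cv2.contourArea(q)<1500:
        w=ray(f,q[:,0],95).astype(np.float32);R=cv2.minAreaRect(w);j=jig(R[0])[0]
        if 80<j[0]<170 and abs(j[1])<50: print(np.round(R[1],1),round(R[2],1),j)
P=proj(f,[[*wor(126,0),95]]);print(P)
for b in blobs(f,'red',15,15):
    print(*b,jig(b[3:5]))
# dark bar on jaw
k=np.zeros_like(m);cv2.fillConvexPoly(k,proj(f,[[*wor(a,b),95] for a,b in((100,-30),(100,30),(152,30),(152,-30))]).astype(np.int32),255)
d=cv2.inRange(h,(0,0,0),(180,255,38))&k;y,x=np.nonzero(d);w=ray(f,np.c_[x,y],95).astype(np.float32);print(cv2.minAreaRect(w),jig(w.mean(0)))
E
```

```text
[ 2.8 15.8] 82.2 [125.2  11.1]
[[313.33776847 216.20614013]]
((564.1655883789062, -129.79818725585938), (18.28477668762207, 39.77283477783203), 82.17958068847656) [[119.5  -0.6]]
```

```bash
python3 -c "
from rig import r
print(r.sign_off())"
```

```text
the job is handed in; nothing more can be done
None
```

I've handed in the job after about 41 s of robot time. The jaw was set and locked about 0.5 mm from the red tab, and the teal, emerald and violet billets are in the channel and squeezed by the jaw. The knob is fully back, and the weight lies on the row, lengthwise and clear of the jaw and end stop. I checked the billets, knob and weight by camera measurements, but not by a final picture.

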